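# Latch the tea carrier's door

## Robot

A 6-joint arm with a two-finger parallel gripper is mounted at the origin on the work surface. World frame = base frame: x ahead of the robot, y to its left, z up, the work surface at z = 0. Lengths are in mm, angles in rad, forces in N, time in s.
With the tool pointing down it reaches from about 350 to 975 mm from the base axis. Payload 7.1 kg.
Tool frame: the origin (TCP) lies on the mounting face of the last link; the fingertips stand 182 mm ahead of it and the grasp point (between the pads) lies 163 mm ahead of it (ctrl.tip_reach is the distance from the TCP to the fingertips, in mm); z points along the fingers, y is the direction in which the jaws open and shut (so a half turn about z gives the same grasp; the last joint's range is limited). The gripper opens to 88 mm and grips with 3 to 60 N. Pads are 20 mm wide; open, the fingers measure 115 mm over their backs; the gripper's body (75 mm by 178 mm) begins 61 mm behind the grasp point.
Start: joints at [1.266, 0.423, 1.63, -0, 1.089, -0.019], TCP at [176.172, 599.641, 404.675] pointing down, gripper open.
Joint ranges: [-3, 3], [-0.9, 2.11], [0.09, 2.58], [-1.31, 4.45], [0.11, 2.69], [-2.54, 2.54]. Speed limits (rad/s): [2.39, 2.39, 3.01, 3.14, 3.14, 3.14].

## Interface

Orientations are given as a rotation vector (axis times angle).
In Python, from workcell import ctrl gives the robot as it stands.
- The arm moves only by the tool jog_arm, never from a script. Its argument "steps" is a list that holds one entry, the list of rows, each a list of 7 numbers: the shift along the tool's x, y, z in m, then the turn, a rotation vector about the tool's x, y, z in degrees, then the gripper's target within -1 to 1 (shut at 1, half-way at 0, fully open at -1). A call has 1 to 20 rows; each row shifts and turns the commanded pose from where the row before left it, along the tool's axes as they then stand; what a row does not reach is not made up. A row lasts 1/12 s, in which the tool goes at most 41.7 mm and 7.16 degrees, less where a joint would pass 70% of its speed; a pose out of reach is approached as far as the arm can. A call is refused whole if a number of a shift passes 0.0417 or a number of a turn 7.16, either way. A call with a gripper value outside its range is refused whole. The fingers move at their own pace and stop on an object; the grip force is fixed at half the most. Time passes only in rows, so rows that do not move let the fingers close. It gives the time, the measured TCP pose, the force and the opening at its end, in the units of the state.
- ctrl.get_obs(): the state, without advancing time (a new reading comes with each control period).
- ctrl.get_image(name): name is "scene" or "top" or "wrist"; returns the picture (400x640x3 uint8, red, green, blue); there is no depth.
- ctrl.camera_info(name): a dict with "fx", "fy", "cx", "cy" (pixels), "dist" ([k1, k2, p1, p2, k3] as OpenCV has them; the pictures are not rectified), "origin" and "attitude" of the camera in the world; the wrist camera has in their place "T_tool_cam" (4x4, takes a point from camera to tool coordinates, whose origin is the TCP and whose axes are the flange's). Camera axes: x right, y down, z forward; pixel columns grow to the right and rows downward; lengths in mm; the calibration is good to about 2 mm. A picture is of the moment at which its call begins: read the wrist's pose just before it. camera_info takes no time and is no camera call.
- ctrl.close_job(): hands the job in, once; it reports no verdict.
Trained networks look in the newest picture that a camera, given by its name, has taken for a name from the list of things; names that differ only in an ending like _2 or _b are one class to them, and where a whole thing is asked for, a point or a joint stands for the part that bears it (a point fixed in the world has none). Each returns a list of dicts, best first, with "p" (0 to 1); they miss things now and then, are a little off and sometimes report something else, mostly with a low value. They report only what shows in the picture. A call takes as long as a camera call.
- ctrl.look_for(thing, camera): "bbox" ([left, top, right, bottom] in pixels, round what is visible of it).
- ctrl.trace(thing, camera): "pixels" (400x640 bool, what is visible of it) and "bbox" ([left, top, right, bottom] in pixels, round what is visible of it).
- ctrl.landmark_of(thing, camera): "uv" ([column, row] in pixels: a listed point, or the origin of a listed thing).
The state is a dict: "t": time; "qpos": joint angles; "qvel": joint speeds; "joint_torque": joint torques, N m; "ee_pos": TCP position; "orientation": TCP orientation; "ft_force": force on the tool from outside, world axes, zero at the start; "moment": the same for the moment, N m; "width": finger opening in mm.
Only numpy, scipy, OpenCV 4.12 (cv2) and the standard library are available. Lean on these libraries where they do the work, as an engineer would, in place of code of your own. Each camera call takes 0.05 s, during which the arm holds its last target.

## Task

The insulated tea carrier's door still stands ajar on its seal, the loop of its draw latch only lying on top of the keeper. Shut it for the delivery: swing the lever up and over so that the loop hooks behind the keeper on the door, then press the lever down flat, past centre, so that it holds by itself. Do not force the lever, and leave the crockery, cans, jar, cups and stirrers standing where they are.

Things in the scene. Friction and masses are not known exactly. Their poses are not given: they have to be found in the camera images.
- carrier: Grey moulded insulated box, fixed: 320 mm wide (y), 200 deep (body from x = -130 to +70), flat top 200 above the counter; a 54 thick door (x = 77 to 131) stands on the +x side, hinged along its bottom edge. Origin: on the counter under the body. +x points across the top from the lever side to the door, y along the door, z up. Bail handles on its two ends
- lever_pivot (a point): Axis of the latch lever (it runs along the carrier's y): on the carrier's top near the door edge, at x = 40, y = 0 in the carrier frame, 18 mm above the top. A steel base plate 44 wide, 4 thick lies under it
- lever (a joint): Angle of the steel lever, rad. 0: flat on the carrier's top, pointing away from the door (-x). It grows as the end is lifted over towards the door; stop at 2.2. Plate 36 wide, 5 thick to 65 mm from the pivot, then turned up for a fingertip, ending at 84; flat, its upper face is 6.5 mm above the pivot. It stays put by friction (2 N). Latching takes 10 to 20 N on its outer half; dead centre near 0.35, then it snaps down; over 60 N bends it
- lever_end (a point): Tip of the lever's turned-up end, mid-width, 83 mm out from the pivot. With the lever flat it is 20 mm above the pivot's height and the gap under it, for a fingertip, is some 33 mm high at the tip and 19 mm at the start of the bend
- loop (a joint): Angle of the loop relative to the lever, rad; 0: lying back along the lever, grows as it swings over towards the door; about 3.2 when latched. A nearly free hinge: the loop falls by its weight. It is a steel wire loop on an axle in the lever, 20 mm out from the lever's pivot and 5 mm below its line; legs 54 apart, 7 thick, one each side of the lever; 75 mm long to the bar
- loop_bar (a point): Middle of the loop's cross bar (8 mm thick, 54 long, along the carrier's y), the part that catches behind the keeper
- keeper (a point): Where the bar's centre sits once latched, on the door (in the carrier frame x = 95, with the door ajar 101; 8 above the top). The keeper is a steel hook 40 wide: a post on its lever side, 18 high, with a lip that overhangs the bar's place and ends 3 mm beyond this point; 2.5 mm free above the bar. It is open to +x. The bar must come down at least 8 mm beyond this point on to the keeper's flat plate; that needs the lever past about 1.8. Axes as the door's
- door (a joint): Opening of the door, rad, about its bottom edge. It stands at 0.03 (some 6 mm open at the top) on a springy seal; about 0.009 when latched; 0 is the hard end. Let go, it springs open
- saucers: Stack of white saucers, 84 across, 22 high, loose, on the carrier's top; origin under its middle
- sugar_bowl: White bowl, 76 across, 38 high, loose, on the carrier's top; origin under its middle
- milk_can_a: Milk can, 74 across, 80 high, loose, on the counter; origin under its middle
- milk_can_b: Milk can, 74 across, 80 high, loose, on the counter; origin under its middle
- coffee_jar: Coffee jar, 84 across, 150 high, loose, on the counter; origin under its middle
- cup_sleeve: Stack of paper cups, 85 across, 185 high, loose, on the counter; origin under its middle
- stirrer_pot: Pot of wooden stirrers, 74 across, 95 high (stirrers to 145), loose, on the counter; origin under its middle

How it is judged:
By the outcome, as a careful person would: the job done as asked, in the order asked, and still so for the second after the job is handed in, with the robot touching nothing.
It also fails if it takes over 54 s, if anything falls off the work surface, if the arm or the gripper's body presses on something with over 40 N, if the wrist force passes 120 N, or if a joint passes its speed limit or range.

## Working session

There is one attempt and no reset: what is moved stays moved. The work goes in short steps, Python scripts to look and compute and a tool call to move; the robot and the scene stay as the last step left them, time stands still between calls to the robot, and variables do not carry over. Pictures are saved under pics/ and viewed, and the job is handed in when it is done.

Besides the shell and the picture viewer there is one more tool, called after "Call:" by a JSON object that holds its "api" and its "payload", one argument or row to a line. jog_arm: Moves the arm, as the interface text tells. Its arguments: {"type":"object","properties":{"steps":{"type":"array"}},"required":["steps"]}

```bash
ls; mkdir -p pics
python3 - <<'E'
from workcell import ctrl
import cv2
o=ctrl.get_obs();print({k:o[k] for k in o})
for n in("scene","top","wrist"):
    im=ctrl.get_image(n);cv2.imwrite(f"pics/{n}0.png",im[:,:,::-1]);print(n,ctrl.camera_info(n))
    for th in("lever_pivot","lever_end","loop_bar","keeper","carrier"):
        r=ctrl.landmark_of(th,n);print(n,th,[(x["uv"],round(x["p"],2)) for x in r[:2]])
print(ctrl.get_obs()["t"])
E
```

```text
pics
{'t': 0.0, 'qpos': array([ 1.26598560e+00,  4.23827581e-01,  1.63069460e+00, -1.84989856e-05,
        1.08860304e+00, -1.90091357e-02]), 'qvel': array([ 1.59146828e-05, -1.68221087e-03,  4.20780219e-04,  1.18408197e-03,
        1.10331453e-03, -1.43848208e-03]), 'joint_torque': array([ 1.42732515e-03, -5.44624472e+01, -2.73665321e+01,  6.42544683e-02,
        2.28116359e-02, -1.36364492e-04]), 'ee_pos': array([176.10191058, 599.38225597, 403.90795799]), 'orientation': array([-4.47363352e-01, -3.10934304e+00,  2.37984575e-03]), 'ft_force': array([ 0.61241026, -0.2661184 , -0.304982  ]), 'moment': array([ 0.02491972, -0.00643833, -0.03728594]), 'width': 87.96439373452769}
scene {'fx': 451.5299758537336, 'fy': 451.5299758537336, 'cx': 321.5411881304931, 'cy': 202.9338654718871, 'dist': array([-0.11911367,  0.        ,  0.        ,  0.        ,  0.        ]), 'origin': array([1059.6927304 , -106.02943489, 1185.83094498]), 'attitude': array([-2.26058097, -1.53260978,  0.38255759])}
scene lever_pivot [([347.1, 197.1], 0.75)]
scene lever_end [([323.9, 171.3], 0.86), ([370.1, 205.5], 0.
[... 525 characters left out ...]
0.57)]
top keeper [([274.2, 173.7], 0.72)]
top carrier []
wrist {'fx': 314.45832402638393, 'fy': 314.45832402638393, 'cx': 319.4839053055911, 'cy': 195.91516226892935, 'dist': array([-0.02789359,  0.        ,  0.        ,  0.        ,  0.        ]), 'T_tool_cam': array([[ 7.26924669e-04, -9.66453452e-01, -2.56840801e-01,
         6.95610611e+01],
       [ 9.99999711e-01,  7.59963367e-04, -2.93752425e-05,
         7.76935678e-01],
       [ 2.23579404e-04, -2.56840705e-01,  9.66453725e-01,
         1.99666539e+01],
       [ 0.00000000e+00,  0.00000000e+00,  0.00000000e+00,
         1.00000000e+00]])}
wrist lever_pivot []
wrist lever_end []
wrist loop_bar []
wrist keeper []
wrist carrier []
0.9
```

View pics/scene0.png

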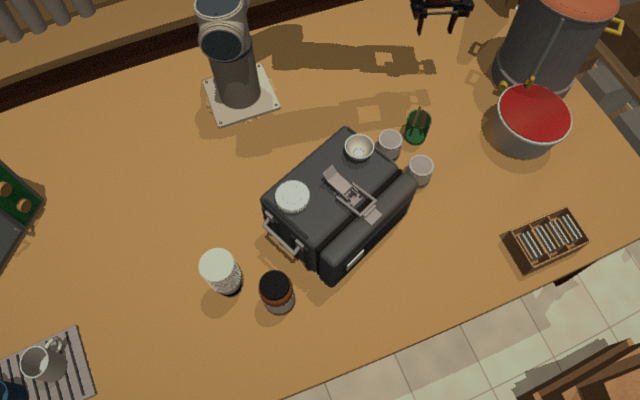

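View pics/top0.png

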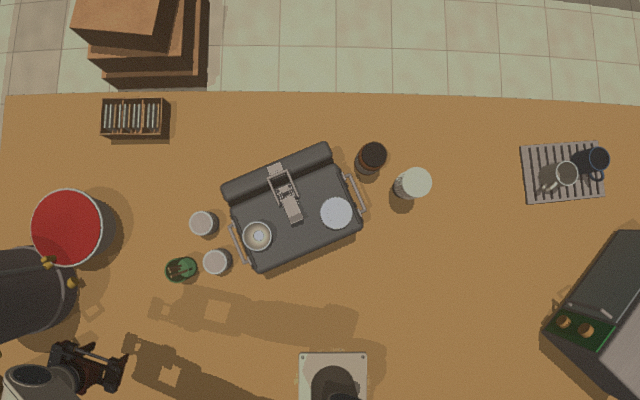

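```bash
cat > h.py <<'E'
import numpy as np,cv2
from scipy.spatial.transform import Rotation as R
from scipy.optimize import least_squares
def K(c): return np.array([[c["fx"],0,c["cx"]],[0,c["fy"],c["cy"]],[0,0,1.]])
def ray(c,uv,T=None):
    p=cv2.undistortPoints(np.array([[uv]],float),K(c),c["dist"])[0,0]
    d=np.array([p[0],p[1],1.])
    if T is None: Rm=R.from_rotvec(c["attitude"]).as_matrix();o=np.array(c["origin"])
    else: Rm=T[:3,:3];o=T[:3,3]
    d=Rm@d;return o,d/np.linalg.norm(d)
def wristT(c,o):
    T=np.eye(4);T[:3,:3]=R.from_rotvec(o["orientation"]).as_matrix();T[:3,3]=o["ee_pos"];return T@np.array(c["T_tool_cam"])
def atz(c,uv,z,T=None):
    o,d=ray(c,uv,T);return o+d*(z-o[2])/d[2]
def tri(rs):
    A=sum(np.eye(3)-np.outer(d,d) for o,d in rs);b=sum((np.eye(3)-np.outer(d,d))@o for o,d in rs)
    return np.linalg.solve(A,b)
def proj(c,P,T=None):
    if T is None: Rm=R.from_rotvec(c["attitude"]).as_matrix();o=np.array(c["origin"])
    else: Rm=T[:3,:3];o=T[:3,3]
    q=(np.atleast_2d(P)-o)@Rm
    return cv2.projectPoints(q,np.zeros(3),np.zeros(3),K(c),c["dist"])[0][:,0]
E
python3 - <<'E'
from workcell import ctrl
from h import *
S=ctrl.camera_info("scene");Tp=ctrl.camera_info("top")
d={"piv":([347.1,197.1],[281.3,193.6],218),"end":([323.9,171.3],[296.9,219.3],238),"bar":([364.7,205.9],[275.2,176.6],225),"keep":([370.3,211.5],[274.2,173.7],208)}
for k,(a,b,z) in d.items(): print(k,tri([ray(S,a),ray(Tp,b)]).round(1),atz(S,a,z).round(1),atz(Tp,b,z).round(1))
E
```

```text
piv [595.  143.6 195.6] [603.5 129.5 218. ] [595.7 150.2 218. ]
end [527.3 103.9 238.1] [526.1  99.9 238. ] [528.5 107.9 238. ]
bar [639.9 164.  213.1] [644.3 157.4 225. ] [639.4 166.1 225. ]
keep [650.9 171.7 196.3] [655.8 168.4 208. ] [649.4 170.6 208. ]
```

The scene picture shows the carrier at about (340,205). The lever end (324,171) points toward the robot and the keeper (370,211) is on the far door side. The bowl is at (358,147) and the saucers at (292,196). In the top view the lever runs from (297,219) to (274,174). I'll move over it for a closer wrist view.

Call:
{"api": "jog_arm", "payload": {
  "steps": [
    [[0, 0, -0.04, 0, 0, 0, -1], [0, 0, -0.04, 0, 0, 0, -1], [-0.0397, 0, 0, 0, 0, 3.64, -1], [-0.0397, 0, 0, 0, 0, 3.64, -1], [-0.0397, 0, 0, 0, 0, 3.64, -1], [-0.0397, 0, 0, 0, 0, 3.64, -1], [-0.0397, 0, 0, 0, 0, 3.64, -1], [-0.0397, 0, 0, 0, 0, 3.64, -1], [-0.0397, 0, 0, 0, 0, 3.64, -1], [-0.0397, 0, 0, 0, 0, 3.64, -1], [-0.0397, 0, 0, 0, 0, 3.64, -1], [-0.0397, 0, 0, 0, 0, 3.64, -1], [-0.0397, 0, 0, 0, 0, 3.64, -1], [-0.0397, 0, 0, 0, 0, 3.64, -1], [-0.0397, 0, 0, 0, 0, 3.64, -1], [-0.0397, 0, 0, 0, 0, 3.64, -1], [-0.0417, -0.013, 0, 0, 0, 0, -1], [-0.0417, -0.013, 0, 0, 0, 0, -1], [-0.0417, -0.013, 0, 0, 0, 0, -1], [0, 0, 0, 0, 0, 0, -1]]
  ]
}}

```text
t: 2.57
ee_pos: [600.0, 123.3, 484.7]
orientation: [1.748, 2.609, -0.003]
ft_force: [-0.2, 0.3, 1.2]
width: 87.9
```

Run:
```python
from workcell import ctrl
from h import *
import pickle
o=ctrl.get_obs();print({k:np.round(o[k],3) for k in ("t","qpos","qvel","ee_pos","orientation","ft_force")})
n="wrist"
im=ctrl.get_image(n);cv2.imwrite(f"pics/{n}1.png",im[:,:,::-1])
c=ctrl.camera_info(n);T=wristT(c,o)
zz={"lever_pivot":218,"lever_end":238,"loop_bar":225,"keeper":208,"saucers":200,"sugar_bowl":200}
for th,z in zz.items():
    r=ctrl.landmark_of(th,n);print(n,th,[(x["uv"],round(x["p"],2),atz(c,x["uv"],z,T).round(1)) for x in r[:2]])
print(ctrl.get_obs()["t"])
```

```text
{'t': np.float64(2.567), 'qpos': array([ 0.184,  0.326,  1.581, -0.002,  1.234, -0.206]), 'qvel': array([ 0.084,  0.012, -0.021,  0.051,  0.   ,  0.095]), 'ee_pos': array([599.989, 123.316, 484.721]), 'orientation': array([ 1.748,  2.609, -0.003]), 'ft_force': array([-0.216,  0.329,  1.216])}
wrist lever_pivot [([323.7, 183.0], 0.74, array([598. , 138.6, 218. ]))]
wrist lever_end [([213.2, 191.9], 0.69, array([522.4, 104.9, 238. ])), ([226.0, 41.5], 0.25, array([498.9, 206.9, 238. ]))]
wrist loop_bar [([395.1, 179.6], 0.75, array([647.7, 163.8, 225. ]))]
wrist keeper [([395.6, 178.0], 0.92, array([652.7, 163.4, 208. ]))]
wrist saucers [([218.2, 286.0], 0.68, array([545.6,   4.3, 200. ]))]
wrist sugar_bowl [([226.7, 39.2], 0.67, array([486.3, 211.7, 200. ]))]
2.9167
```

View pics/wrist1.png

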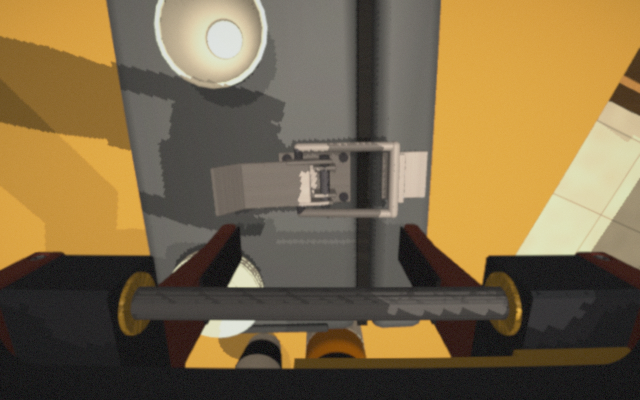

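The wrist picture shows the lever tip at (213,190), pivot about (324,183) and loop bar about (395,180) on the keeper. The bowl is above and the saucers partly under the finger at the lower left. Next I'll fit the carrier pose from all views.

Run:
```python
from workcell import ctrl
from h import *
S=ctrl.camera_info("scene");Tp=ctrl.camera_info("top");W=ctrl.camera_info("wrist");o=ctrl.get_obs();T=wristT(W,o)
M=np.array([[40,0,218],[-43,0,238],[101,0,208.]])
U=[(S,None,[[347.1,197.1],[323.9,171.3],[370.3,211.5]],1.5),(Tp,None,[[281.3,193.6],[296.9,219.3],[274.2,173.7]],1.9),(W,T,[[323.7,183],[213.2,191.9],[395.6,178]],.8)]
def pts(p): 
    c,s=np.cos(p[2]),np.sin(p[2]);return M@np.array([[c,-s,0],[s,c,0],[0,0,1]]).T+[p[0],p[1],0]
def f(p,us=U): return np.concatenate([((proj(c,pts(p),t)-np.array(u))*w).ravel() for c,t,u,w in us])
for us in [U,U[:1],U[1:2],U[2:]]:
    r=least_squares(f,[560,120,.4],args=(us,),loss="soft_l1");print(r.x.round(3),f(r.x,us).round(1))
# carrier edge yaw from wrist: body rear top edge & door edges
p=least_squares(f,[560,120,.4]).x
im=cv2.imread("pics/wrist1.png")
c,s=np.cos(p[2]),np.sin(p[2]);Rz=np.array([[c,-s,0],[s,c,0],[0,0,1]])
box=np.array([[-130,-160,200],[-130,160,200],[70,160,200],[70,-160,200],[77,160,200],[77,-160,200],[131,160,200],[131,-160,200]])@Rz.T+[p[0],p[1],0]
q=proj(W,box,T)
for a,b in((0,1),(1,2),(2,3),(4,5),(6,7),(0,3)): cv2.line(im,tuple(map(int,q[a])),tuple(map(int,q[b])),(0,255,0),1)
for u in proj(W,pts(p),T): cv2.circle(im,tuple(map(int,u)),3,(0,0,255),-1)
cv2.imwrite("pics/w1fit.png",im)
```

```text
[5.61567e+02 1.27315e+02 4.55000e-01] [ 7.3 -6.2  4.1 -3.2  1.  -2.5  3.9 -1.3 -0.4  4.1 -0.8 -2.1 -0.5  1.7
 -0.4  4.2  0.3  0.3]
[5.65802e+02 1.18996e+02 4.82000e-01] [ 4.  -2.8 -0.1  1.  -1.6  0.3]
[5.61121e+02 1.28090e+02 4.90000e-01] [ 2.4 -0.5  0.   4.  -3.6 -0.7]
[5.60748e+02 1.30092e+02 4.29000e-01] [-0.1 -0.1 -0.5  0.1  0.8  0.1]
```

View pics/w1fit.png

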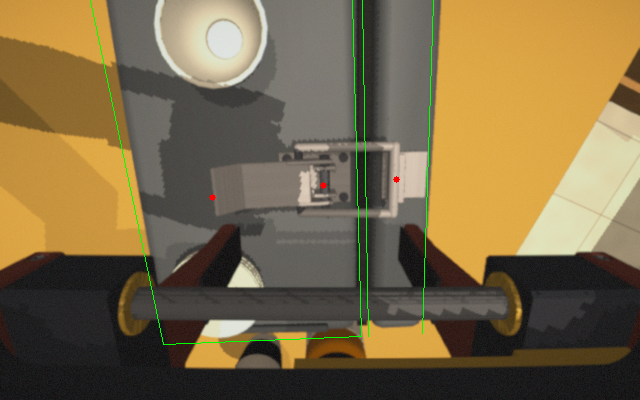

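Run:
```python
from workcell import ctrl
from h import *
S=ctrl.camera_info("scene");Tp=ctrl.camera_info("top");W=ctrl.camera_info("wrist");o=ctrl.get_obs();T=wristT(W,o)
for nm,pp in (("rear",[(108,0),(126,120),(145,235)]),("door",[(439,0),(434,120),(429,230)]),("seamL",[(357,0),(357,130),(357,240)])):
    a=np.array([atz(W,p,200,T) for p in pp]);d=a[0]-a[-1];print(nm,a.round(0)[:,:2].tolist(),"yaw",np.arctan2(-d[0],d[1]).round(3))
im=cv2.imread("pics/top0.png");cv2.imwrite("pics/topz.png",cv2.resize(im[120:290,180:420],None,fx=3.2,fy=3.2,interpolation=cv2.INTER_CUBIC))
im=cv2.imread("pics/wrist1.png");cv2.imwrite("pics/w1z.png",cv2.resize(im[110:250,180:460],None,fx=2.8,fy=2.8,interpolation=cv2.INTER_CUBIC))
```

```text
rear [[391.0, 211.0], [427.0, 129.0], [468.0, 36.0]] yaw 0.413
door [[624.0, 308.0], [662.0, 227.0], [703.0, 140.0]] yaw 0.442
seamL [[567.0, 283.0], [607.0, 195.0], [648.0, 106.0]] yaw 0.427
```

View pics/topz.png

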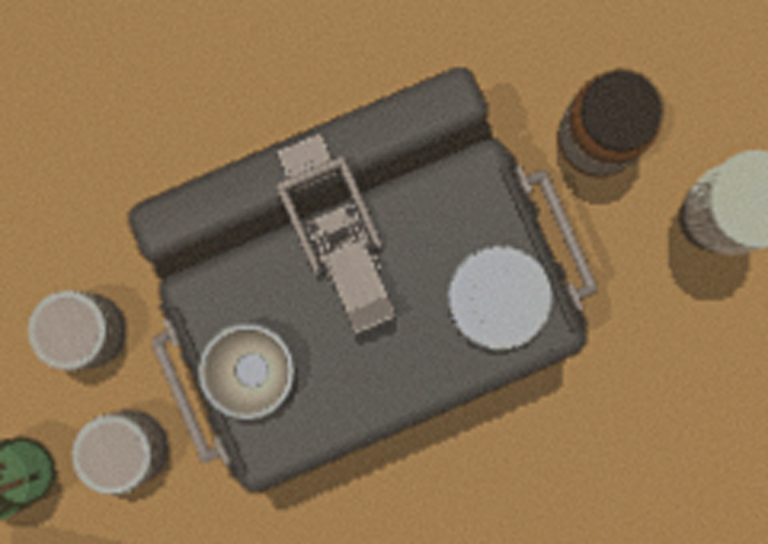

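View pics/w1z.png

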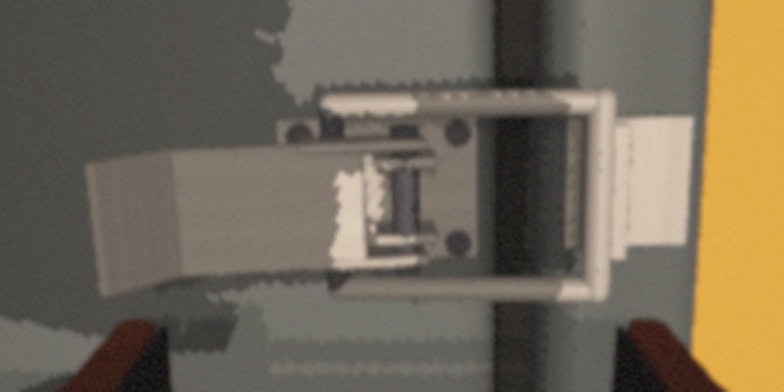

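```bash
cat > plan.py <<'E'
from h import *
C=np.array([561,129.5]);YAW=.428
ux=np.array([np.cos(YAW),np.sin(YAW),0]);uy=np.array([-np.sin(YAW),np.cos(YAW),0]);uz=np.array([0,0,1.])
def pose(f,X,Z,th,w,Y=0):
    "f='r'/'f' finger inner tip at carrier X,Y, world Z; th deg; w opening"
    t=np.radians(th);zt=np.sin(t)*ux-np.cos(t)*uz;yt=np.cos(t)*ux+np.sin(t)*uz;xt=uy
    P=np.array([*C,0])+X*ux+Y*uy+Z*uz
    s=-1 if f=='r' else 1
    return P-182*zt-s*w/2*yt, R.from_matrix(np.c_[xt,yt,zt])
def rows(p0,r0,p1,r1,n,dec=4):
    out=[];p,r=np.array(p0,float),r0
    rel=(r0.inv()*r1).as_rotvec()
    for i in range(1,n+1):
        pt=p0+(p1-p0)*i/n;rt=r0*R.from_rotvec(rel*i/n)
        d=r.inv().apply(pt-p)/1000;v=np.degrees((r.inv()*rt).as_rotvec())
        row=np.r_[np.round(d,dec),np.round(v,2)];out.append(row)
        p=p+r.apply(row[:3]*1000);r=r*R.from_rotvec(np.radians(row[3:]))
    return out,p,r
def show(rs,g=-1): print("["+", ".join("["+", ".join(f"{x:g}" for x in (*r,g))+"]" for r in rs)+"]")
def state(o,w=88):
    r=R.from_rotvec(o["orientation"]);p=np.array(o["ee_pos"]);res={}
    zt=r.apply([0,0,1]);yt=r.apply([0,1,0]);xt=r.apply([1,0,0])
    for f,s in(("r",-1),("f",1)):
        q=p+182*zt+s*w/2*yt-np.array([*C,0]);res[f]=np.round([q@ux,q@uy,q[2]],1)
    res["th"]=np.degrees(np.arctan2(zt@ux,-zt[2])).round(1);res["xt.uy"]=(xt@uy).round(4)
    return res
def obs():
    from workcell import ctrl
    o=ctrl.get_obs();print("t",o["t"],"q",np.round(o["qpos"],2),"F",np.round(o["ft_force"],1),"pos",np.round(o["ee_pos"],1),"w",round(o["width"],1));print(state(o,o["width"]));return o
E
python3 - <<'E'
from plan import *
o=obs()
p,r=pose('r',-85,250,40,88)
print(p)
show(rows(np.array(o["ee_pos"]),R.from_rotvec(o["orientation"]),p,r,10)[0])
E
```

```text
t 2.9167 q [ 0.2   0.33  1.58  0.    1.23 -0.2 ] F [-0.9  0.1 -0.3] pos [599.4 130.7 484.6] w 87.5
{'r': array([ -8.3, -13.4, 302.6]), 'f': array([ 79.2, -16.1, 302.6]), 'th': np.float64(0.0), 'xt.uy': np.float64(0.9995)}
[407.89798349  59.65446628 417.70274347]
[[0.0009, -0.0204, 0.0067, -4, 0.06, -0.17, -1], [0.0009, -0.0208, 0.0052, -4, 0.06, -0.16, -1], [0.0009, -0.0212, 0.0038, -4, 0.06, -0.17, -1], [0.0011, -0.0213, 0.0023, -4, 0.06, -0.17, -1], [0.0011, -0.0215, 0.0008, -4, 0.06, -0.17, -1], [0.0011, -0.0214, -0.0006, -4, 0.06, -0.16, -1], [0.0012, -0.0214, -0.0022, -4, 0.06, -0.17, -1], [0.0013, -0.0211, -0.0037, -4, 0.06, -0.17, -1], [0.0014, -0.0209, -0.0051, -4, 0.06, -0.17, -1], [0.0014, -0.0204, -0.0066, -4, 0.06, -0.16, -1]]
```

Run:
```python
from plan import *
from workcell import ctrl
S=ctrl.camera_info("scene");Tp=ctrl.camera_info("top");W=ctrl.camera_info("wrist");o=obs();T=wristT(W,o)
im=ctrl.get_image("wrist");cv2.imwrite("pics/w2.png",im[:,:,::-1])
u=[ctrl.landmark_of(t,"wrist")[0]["uv"] for t in("lever_pivot","lever_end","keeper")];print(u)
M=np.array([[40,0,218],[-43,0,238],[101,0,208.]])
T0=wristT(W,{"orientation":[1.748,2.609,-.003],"ee_pos":[599.99,123.32,484.72]})
U=[(S,None,[[347.1,197.1],[323.9,171.3],[370.3,211.5]],1.5),(Tp,None,[[281.3,193.6],[296.9,219.3],[274.2,173.7]],1.9),(W,T0,[[323.7,183],[213.2,191.9],[395.6,178]],.8),(W,T,u,.8)]
def pts(p): 
    c,s=np.cos(p[2]),np.sin(p[2]);return M@np.array([[c,-s,0],[s,c,0],[0,0,1]]).T+[p[0],p[1],0]
def f(p,us=U): return np.concatenate([((proj(c,pts(p),t)-np.array(u))*w).ravel() for c,t,u,w in us])
for us in [U,U[:1],U[1:2],U[2:3],U[3:]]:
    r=least_squares(f,[560,120,.4],args=(us,),loss="soft_l1");print(r.x.round(3),f(r.x,us).round(1))
p=r.x
for nm,pp in (("rear",[(108,0),(126,120),(145,235)]),("door",[(439,0),(434,120),(429,230)]),("seamL",[(357,0),(357,130),(357,240)])):
    a=np.array([atz(W,q,200,T0) for q in pp]);d=a[0]-a[-1];print(nm,a.round(0)[:,:2].tolist(),"yaw",np.arctan2(-d[0],d[1]).round(3), "Xc",(a[1][:2]-p[:2])@[np.cos(p[2]),np.sin(p[2])])
im=cv2.imread("pics/w2.png")
c,s=np.cos(p[2]),np.sin(p[2]);Rz=np.array([[c,-s,0],[s,c,0],[0,0,1]])
box=np.array([[-130,-160,200],[-130,160,200],[70,160,200],[70,-160,200],[77,160,200],[77,-160,200],[131,160,200],[131,-160,200]])@Rz.T+[p[0],p[1],0]
q=proj(W,box,T)
for a,b in((0,1),(1,2),(2,3),(4,5),(6,7),(0,3)): cv2.line(im,tuple(map(int,q[a])),tuple(map(int,q[b])),(0,255,0),1)
for x in u: cv2.circle(im,tuple(map(int,x)),3,(0,0,255),-1)
cv2.imwrite("pics/w2fit.png",im)
```

```text
t 2.9167 q [ 0.2   0.33  1.58  0.    1.23 -0.2 ] F [-0.9  0.1 -0.3] pos [599.4 130.7 484.6] w 87.5
{'r': array([ -8.3, -13.4, 302.6]), 'f': array([ 79.2, -16.1, 302.6]), 'th': np.float64(0.0), 'xt.uy': np.float64(0.9995)}
[[322.8, 189.8], [211.3, 200.1], [395.2, 186.9]]
[5.61942e+02 1.23212e+02 4.29000e-01] [ 4.6 -4.7  2.3 -2.6 -2.3 -0.3  7.5 -1.9  1.9  4.2  3.9 -3.1  0.8 -1.
  0.5 -0.2  1.7 -1.2 -1.   1.   0.   0.6 -0.8 -0.7]
[5.65802e+02 1.18996e+02 4.82000e-01] [ 4.  -2.8 -0.1  1.  -1.6  0.3]
[5.61121e+02 1.28090e+02 4.90000e-01] [ 2.4 -0.5  0.   4.  -3.6 -0.7]
[5.61302e+02 1.22312e+02 4.21000e-01] [-0.1 -0.1 -0.4  0.1  0.8  0.1]
[5.62312e+02 1.23936e+02 4.21000e-01] [-0.4  0.8  0.6 -0.3 -0.2 -0.4]
rear [[393.0, 204.0], [428.0, 122.0], [468.0, 28.0]] yaw 0.404 Xc -123.6110834688992
door [[626.0, 299.0], [663.0, 219.0], [704.0, 131.0]] yaw 0.435 Xc 130.71401515694336
seamL [[569.0, 275.0], [608.0, 187.0], [648.0, 98.0]] yaw 0.42 Xc 67.34633330378959
```

View pics/w2fit.png

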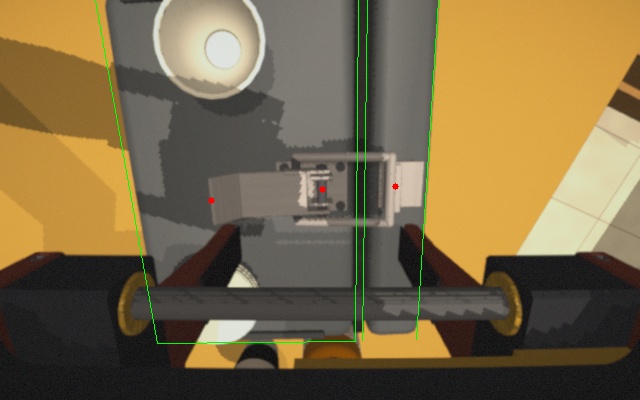

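The w2 overlay has the carrier outline on the box to within about 8 px. The tip is at (211,200) and the pivot at (323,190). The estimate is now carrier (562, 124, yaw 0.422).

```bash
sed -i 's/C=np.array.*/C=np.array([561.8,123.8]);YAW=.422/' plan.py
python3 - <<'E'
from plan import *
o=obs()
p,r=pose('r',-85,250,40,88)
print(p)
show(rows(np.array(o["ee_pos"]),R.from_rotvec(o["orientation"]),p,r,8)[0])
E
```

```text
t 3.1167 q [ 0.19  0.33  1.58  0.    1.23 -0.2 ] F [ 0.1  0.4 -0.9] pos [599.4 130.2 484.6] w 88.0
{'r': array([ -7. ,  -8.5, 302.6]), 'f': array([ 80.9, -10.7, 302.6]), 'th': np.float64(-0.0), 'xt.uy': np.float64(0.9997)}
[408.28166863  54.87433008 417.70274347]
[[0.0006, -0.0257, 0.0084, -5, 0.06, -0.17, -1], [0.0006, -0.0263, 0.0061, -5, 0.07, -0.17, -1], [0.0007, -0.0267, 0.0038, -5, 0.06, -0.18, -1], [0.0008, -0.027, 0.0014, -5, 0.06, -0.17, -1], [0.0008, -0.0269, -0.0009, -5, 0.06, -0.17, -1], [0.001, -0.0268, -0.0033, -5, 0.06, -0.17, -1], [0.001, -0.0264, -0.0056, -5, 0.07, -0.18, -1], [0.0011, -0.0259, -0.0078, -5, 0.06, -0.17, -1]]
```

Call:
{"api": "jog_arm", "payload": {
  "steps": [
    [[0.0006, -0.0257, 0.0084, -5, 0.06, -0.17, -1], [0.0006, -0.0263, 0.0061, -5, 0.07, -0.17, -1], [0.0007, -0.0267, 0.0038, -5, 0.06, -0.18, -1], [0.0008, -0.027, 0.0014, -5, 0.06, -0.17, -1], [0.0008, -0.0269, -0.0009, -5, 0.06, -0.17, -1], [0.001, -0.0268, -0.0033, -5, 0.06, -0.17, -1], [0.001, -0.0264, -0.0056, -5, 0.07, -0.18, -1], [0.0011, -0.0259, -0.0078, -5, 0.06, -0.17, -1], [0, 0, 0, 0, 0, 0, -1], [0, 0, 0, 0, 0, 0, -1], [0, 0, 0, 0, 0, 0, -1], [0, 0, 0, 0, 0, 0, -1]]
  ]
}}

```text
t: 4.12
ee_pos: [420.9, 59.6, 422.6]
orientation: [1.456, 2.253, 0.776]
ft_force: [0.4, -1.2, -0.1]
width: 87.5
```

Run:
```python
from plan import *
from workcell import ctrl
o=obs()
im=ctrl.get_image("wrist");cv2.imwrite("pics/w3.png",im[:,:,::-1])
p,r=pose('r',-75,217,40,88)
rs,p1,r1=rows(np.array(o["ee_pos"]),R.from_rotvec(o["orientation"]),p,r,3);show(rs)
p,r=pose('r',-31,217,40,88)
rs,p1,r1=rows(p1,r1,p,r,5);show(rs)
```

```text
t 4.1167 q [ 0.04  0.01  2.2   0.67  0.38 -0.94] F [ 0.4 -1.2 -0.1] pos [420.9  59.6 422.6] w 87.5
{'r': array([-77.8,   0.3, 252. ]), 'f': array([-8.700e+00,  2.000e-01,  3.057e+02]), 'th': np.float64(37.8), 'xt.uy': np.float64(1.0)}
[[0.0002, -0.0087, 0.0093, -0.73, -0.11, -0.01, -1], [0.0003, -0.0087, 0.0091, -0.72, -0.12, -0.01, -1], [0.0002, -0.0089, 0.0091, -0.73, -0.11, -0.02, -1]]
[[0, 0.0067, 0.0057, 0, 0, 0, -1], [0, 0.0068, 0.0056, 0, 0, 0, -1], [0, 0.0067, 0.0057, 0, 0, 0, -1], [0, 0.0068, 0.0056, 0, 0, 0, -1], [0, 0.0067, 0.0057, 0, 0, 0, -1]]
```

View pics/w3.png

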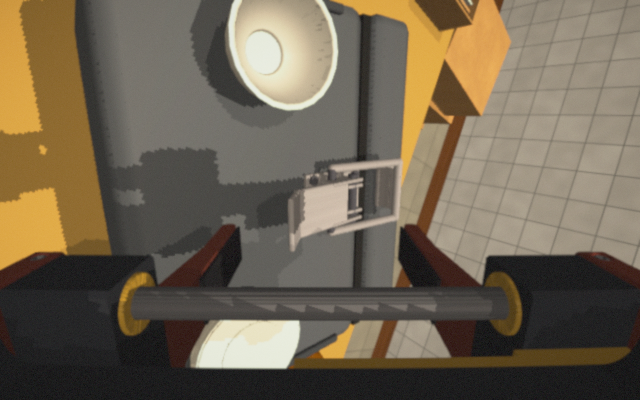

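Run:
```python
from plan import *
o=obs()
p,r=pose('r',-75,216,33,88)
rs,p1,r1=rows(np.array(o["ee_pos"]),R.from_rotvec(o["orientation"]),p,r,4);show(rs)
p,r=pose('r',-38,216,33,88)
rs,p1,r1=rows(p1,r1,p,r,5);show(rs)
```

```text
t 4.1667 q [ 0.04  0.01  2.2   0.67  0.38 -0.94] F [0.3 0.7 0. ] pos [420.7  59.6 422.4] w 87.8
{'r': array([-78.1,   0.4, 251.7]), 'f': array([-8.700e+00,  3.000e-01,  3.055e+02]), 'th': np.float64(37.8), 'xt.uy': np.float64(1.0)}
[[0.0001, -0.0011, 0.0086, 1.2, -0.09, -0, -1], [0.0002, -0.0008, 0.0086, 1.21, -0.09, -0.01, -1], [0.0002, -0.0007, 0.0087, 1.2, -0.08, 0, -1], [0.0001, -0.0006, 0.0086, 1.2, -0.09, 0, -1]]
[[0, 0.0062, 0.004, 0, -0, 0, -1], [0, 0.0062, 0.0041, 0, -0, 0, -1], [0, 0.0062, 0.004, 0, -0, 0, -1], [0, 0.0063, 0.0041, 0, -0, 0, -1], [0, 0.0062, 0.004, 0, -0, 0, -1]]
```

Call:
{"api": "jog_arm", "payload": {
  "steps": [
    [[0.0001, -0.0011, 0.0086, 1.2, -0.09, 0, -1], [0.0002, -0.0008, 0.0086, 1.2, -0.09, 0, -1], [0.0002, -0.0007, 0.0087, 1.2, -0.08, 0, -1], [0.0001, -0.0006, 0.0086, 1.2, -0.09, 0, -1], [0, 0, 0, 0, 0, 0, -1], [0, 0, 0, 0, 0, 0, -1], [0, 0, 0, 0, 0, 0, -1]]
  ]
}}

```text
t: 4.75
ee_pos: [435.6, 67.3, 392.2]
orientation: [1.494, 2.307, 0.684]
ft_force: [0.9, -1.1, 0.5]
width: 87.8
```

Run:
```python
from plan import *
from workcell import ctrl
o=obs()
im=ctrl.get_image("wrist");cv2.imwrite("pics/w4.png",im[:,:,::-1])
u=ctrl.landmark_of("lever_end","wrist");W=ctrl.camera_info("wrist");T=wristT(W,o)
for x in u: 
    q=atz(W,x["uv"],238,T)-np.array([*C,0]);print(x["uv"],x["p"],q@ux,q@uy)
im=ctrl.get_image("scene");cv2.imwrite("pics/s4.png",cv2.resize(im[100:260,250:450,::-1],None,fx=4,fy=3.75))
p,r=pose('r',-38,216,33,88)
rs,p1,r1=rows(np.array(o["ee_pos"]),R.from_rotvec(o["orientation"]),p,r,5);show(rs)
```

```text
t 4.75 q [ 0.07  0.1   2.18  0.55  0.37 -0.81] F [ 0.9 -1.1  0.5] pos [435.6  67.3 392.2] w 87.8
{'r': array([-75.9,   0.3, 215.7]), 'f': array([-2.200e+00,  2.000e-01,  2.635e+02]), 'th': np.float64(33.0), 'xt.uy': np.float64(1.0)}
[322.6, 247.8] 0.89 -35.05680350372289 -3.805957562730553
[[-0, 0.0064, 0.0041, 0, -0, -0.01, -1], [-0.0001, 0.0064, 0.0041, 0.01, -0.01, -0.01, -1], [0, 0.0065, 0.004, 0, -0, -0, -1], [-0, 0.0064, 0.0041, 0.01, -0.01, -0.01, -1], [-0.0001, 0.0064, 0.0041, -0, -0, -0.01, -1]]
```

View pics/w4.png

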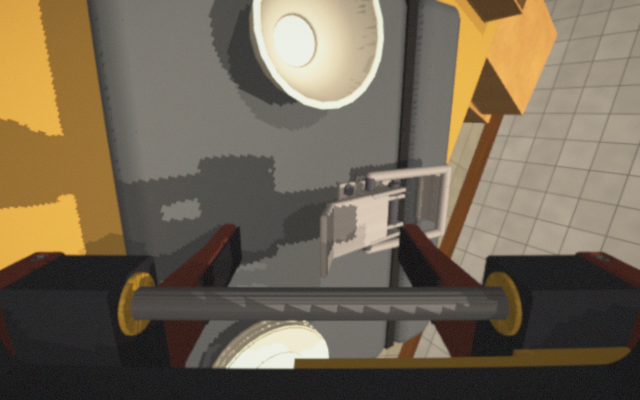

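View pics/s4.png

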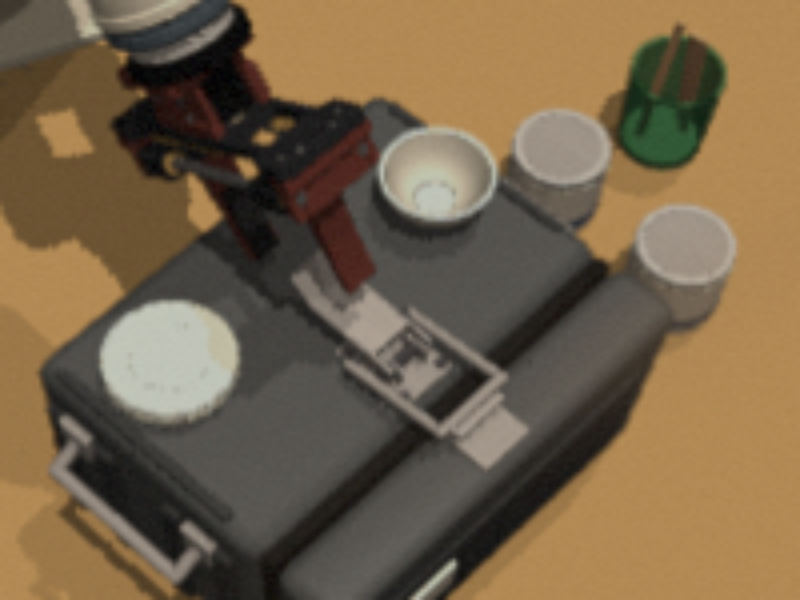

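The s4 picture shows the rear finger behind the lever end and the front finger above it, with everything still standing. In w4 the tip is at (323,247), a few mm off the model, so I'll triangulate it.

Run:
```python
from plan import *
from workcell import ctrl
S=ctrl.camera_info("scene");Tp=ctrl.camera_info("top");W=ctrl.camera_info("wrist")
def T(p,r): return wristT(W,{"orientation":r,"ee_pos":p})
T1=T([599.989,123.316,484.721],[1.748,2.609,-.003]);o=ctrl.get_obs();T4=wristT(W,o);T3=T([420.9,59.6,422.6],[1.456,2.253,.776])
V=[(ray(W,[213.2,191.9],T1)),ray(W,[293,221],T3),ray(W,[322.6,247.8],T4),ray(S,[323.9,171.3]),ray(Tp,[296.9,219.3])]
for nm,i in (("all",[0,1,2,3,4]),("w",[0,1,2]),("w14",[0,2]),("w13",[0,1]),("w34",[1,2]),("st",[3,4])):
    P=tri([V[j] for j in i]);q=P-np.array([*C,0]);print(nm,(q@ux).round(1),(q@uy).round(1),P[2].round(1))
```

```text
all -38.9 -1.7 241.8
w -40.2 2.1 247.3
w14 -40.7 0.8 246.3
w13 -39.6 2.9 248.1
w34 -56.3 14.1 271.8
st -39.6 -4.0 238.1
```

The tip is at X≈-40, z≈242–246, which fits a lever slightly raised (about 0.1 rad), so there is more room underneath. I'll go in.

Call:
{"api": "jog_arm", "payload": {
  "steps": [
    [[0, 0.0064, 0.004, 0, 0, 0, -1], [0, 0.0064, 0.004, 0, 0, 0, -1], [0, 0.0064, 0.004, 0, 0, 0, -1], [0, 0.0064, 0.004, 0, 0, 0, -1], [0, 0.0064, 0.004, 0, 0, 0, -1], [0, 0, 0, 0, 0, 0, -1], [0, 0, 0, 0, 0, 0, -1]]
  ]
}}

```text
t: 5.48
ee_pos: [470.1, 82.9, 392.4]
orientation: [1.494, 2.307, 0.684]
ft_force: [-0.8, 0.4, 0.9]
width: 87.5
```

```bash
cat > look.py <<'E'
from plan import *
from workcell import ctrl
import sys
o=obs();n=sys.argv[1]
im=ctrl.get_image("wrist")[:,:,::-1];im2=ctrl.get_image("scene")[:,:,::-1]
a=cv2.resize(im,(640,400));b=cv2.resize(im2[110:260,260:440],None,fx=4,fy=4,interpolation=cv2.INTER_CUBIC)
cv2.imwrite(f"pics/{n}.png",b);cv2.imwrite(f"pics/{n}w.png",a)
E
python3 look.py s5
```

```text
t 5.4833 q [ 0.1   0.15  2.11  0.5   0.37 -0.74] F [-0.8  0.4  0.9] pos [470.1  82.9 392.4] w 87.5
{'r': array([-38.1,   0.4, 215.9]), 'f': array([ 35.3,   0.3, 263.5]), 'th': np.float64(33.0), 'xt.uy': np.float64(1.0)}
```

View pics/s5.png

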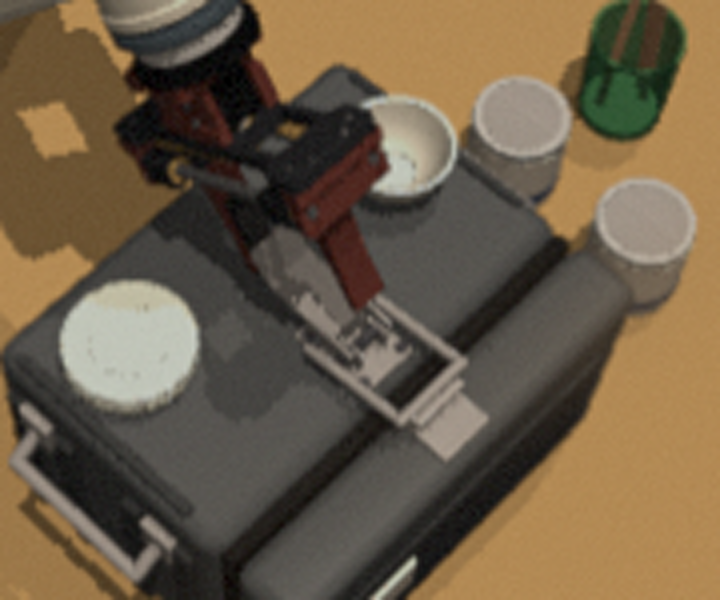

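View pics/s5w.png

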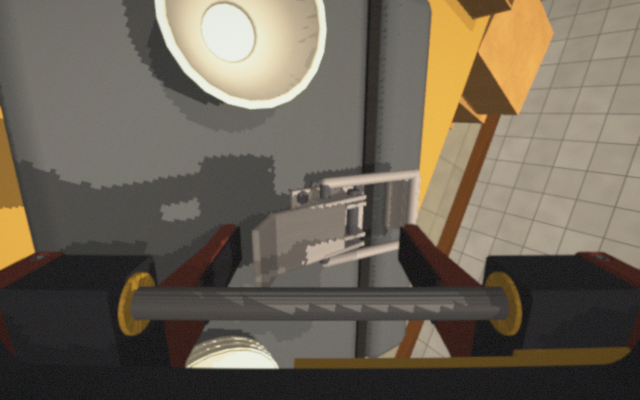

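```bash
cat > seg.py <<'E'
from plan import *
def rearP(a,r=66):
    a=np.radians(a);return 40-r*np.cos(a)+1.5*np.sin(a),218+r*np.sin(a)+1.5*np.cos(a)
def frontP(a,r=52):
    a=np.radians(a);return 40-r*np.cos(a)+6.5*np.sin(a),218+r*np.sin(a)+6.5*np.cos(a)
def go(wps,g=-1,Y=0,start=None):
    o=obs();w=o["width"];p,r=(np.array(o["ee_pos"]),R.from_rotvec(o["orientation"])) if start is None else start
    allr=[]
    for f,X,Z,th,n in wps:
        p1,r1=pose(f,X,Z,th,w,Y);rs,p,r=rows(p,r,p1,r1,n);allr+=rs
    show(allr,g)
E
python3 - <<'E'
from seg import *
go([('r',*rearP(15),33,3),('r',*rearP(30),29,3),('r',*rearP(45),20,3),('r',*rearP(60),11,3)])
E
```

```text
t 5.5833 q [ 0.1   0.15  2.11  0.5   0.37 -0.74] F [-0.3 -0.7 -0.1] pos [469.5  82.6 392.3] w 87.7
{'r': array([-38.9,   0.4, 215.7]), 'f': array([ 34.7,   0.3, 263.4]), 'th': np.float64(32.9), 'xt.uy': np.float64(1.0)}
[[-0.0001, 0.0081, -0.003, -0.02, -0.01, -0.02, -1], [-0.0001, 0.008, -0.003, -0.01, -0.01, -0.02, -1], [-0, 0.0081, -0.003, -0.02, -0.01, -0.01, -1], [-0, 0.009, -0.002, 1.33, -0, -0, -1], [-0, 0.009, -0.0022, 1.34, -0, -0, -1], [-0, 0.0088, -0.0024, 1.33, -0, -0, -1], [-0, 0.0146, 0.0009, 3, -0, -0, -1], [-0, 0.0147, 0.0001, 3, -0, -0, -1], [-0, 0.0147, -0.0007, 3, -0, -0, -1], [-0, 0.0148, 0.0014, 3, -0, -0, -1], [-0, 0.0149, 0.0007, 3, -0, -0, -1], [-0, 0.0149, -0.0002, 3, -0, -0, -1]]
```

Call:
{"api": "jog_arm", "payload": {
  "steps": [
    [[-0.0001, 0.0081, -0.003, 0, 0, 0, -1], [-0.0001, 0.008, -0.003, 0, 0, 0, -1], [0, 0.0081, -0.003, 0, 0, 0, -1], [0, 0.009, -0.002, 1.33, 0, 0, -1], [0, 0.009, -0.0022, 1.34, 0, 0, -1], [0, 0.0088, -0.0024, 1.33, 0, 0, -1], [0, 0, 0, 0, 0, 0, -1], [0, 0, 0, 0, 0, 0, -1], [0, 0, 0, 0, 0, 0, -1]]
  ]
}}

```text
t: 6.33
ee_pos: [500.6, 96.4, 433.0]
orientation: [1.525, 2.354, 0.608]
ft_force: [-6.7, -1.9, 5.6]
width: 88.3
```

```bash
python3 look.py s6
```

```text
t 6.3333 q [ 0.13  0.15  1.99  0.28  0.54 -0.49] F [-6.7 -1.9  5.6] pos [500.6  96.4 433. ] w 88.3
{'r': array([-17.6,   0.3, 252.3]), 'f': array([5.96e+01, 2.00e-01, 2.95e+02]), 'th': np.float64(28.9), 'xt.uy': np.float64(1.0)}
```

View pics/s6.png

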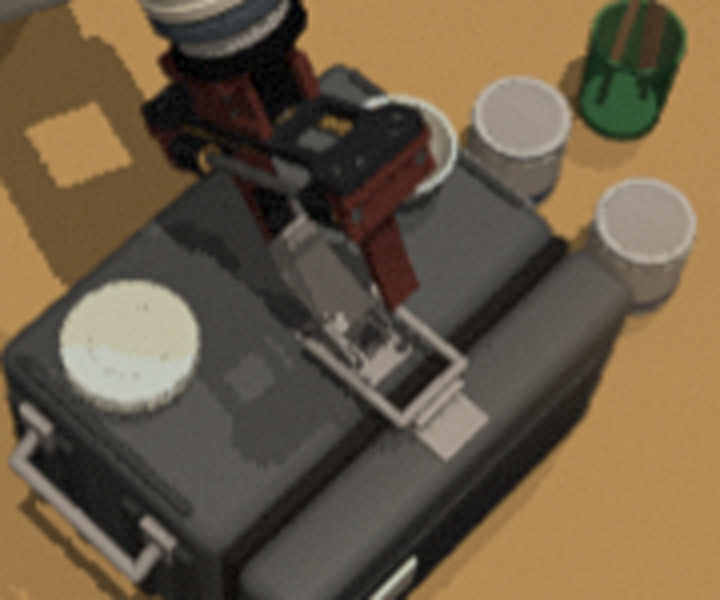

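View pics/s6w.png

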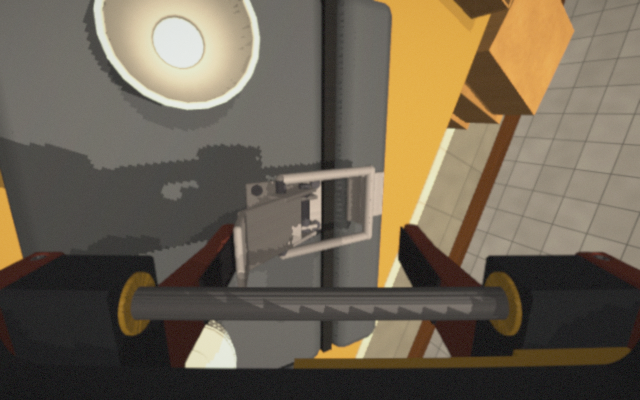

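The lever is up by about 30°, and the loop still lies with its bar on the keeper. The force is about 9 N along the lever, so I'll continue on a slightly larger radius.

Run:
```python
from seg import *
go([('r',*rearP(45,71),20,3),('r',*rearP(60,71),11,3),('r',*rearP(75,71),4,3),('r',*rearP(90,70),0,3)])
```

```text
t 6.4333 q [ 0.13  0.15  1.99  0.28  0.54 -0.49] F [-5.2 -1.1  5.2] pos [500.6  96.4 432.9] w 87.8
{'r': array([-17.5,   0.3, 252.4]), 'f': array([5.940e+01, 2.000e-01, 2.949e+02]), 'th': np.float64(28.9), 'xt.uy': np.float64(1.0)}
[[-0, 0.0144, -0.0006, 2.98, -0.02, -0.02, -1], [-0, 0.0143, -0.0013, 2.97, -0.02, -0.02, -1], [-0, 0.0143, -0.0021, 2.98, -0.02, -0.02, -1], [-0, 0.0152, 0.0013, 3, -0, 0, -1], [-0, 0.0153, 0.0005, 3, -0, 0, -1], [-0, 0.0153, -0.0003, 3, -0, 0, -1], [-0, 0.0134, 0.0011, 2.33, 0, 0, -1], [-0, 0.0134, 0.0006, 2.34, 0, 0, -1], [-0, 0.0134, 0.0001, 2.33, 0, 0, -1], [-0, 0.0103, 0.0013, 1.33, 0, 0, -1], [-0, 0.0104, 0.001, 1.34, 0, 0, -1], [-0, 0.0104, 0.0007, 1.33, 0, 0, -1]]
```

Call:
{"api": "jog_arm", "payload": {
  "steps": [
    [[0, 0.0144, -0.0006, 2.98, 0, 0, -1], [0, 0.0143, -0.0013, 2.97, 0, 0, -1], [0, 0.0143, -0.0021, 2.98, 0, 0, -1], [0, 0.0152, 0.0013, 3, 0, 0, -1], [0, 0.0153, 0.0005, 3, 0, 0, -1], [0, 0.0153, -0.0003, 3, 0, 0, -1], [0, 0, 0, 0, 0, 0, -1], [0, 0, 0, 0, 0, 0, -1], [0, 0, 0, 0, 0, 0, -1]]
  ]
}}

```text
t: 7.18
ee_pos: [574.9, 129.5, 466.9]
orientation: [1.645, 2.541, 0.248]
ft_force: [-0.2, -0.5, 0.3]
width: 87.8
```

```bash
python3 look.py s7
```

```text
t 7.1833 q [ 0.19  0.27  1.71  0.05  0.98 -0.26] F [-0.2 -0.5  0.3] pos [574.9 129.5 466.9] w 87.8
{'r': array([6.400e+00, 1.000e-01, 2.799e+02]), 'f': array([ 92.5,  -0. , 296.8]), 'th': np.float64(11.1), 'xt.uy': np.float64(1.0)}
```

View pics/s7.png

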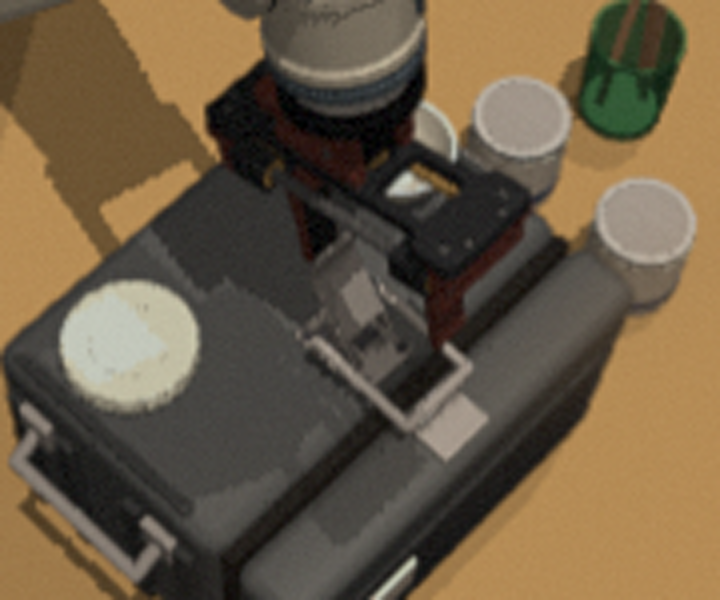

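View pics/s7w.png

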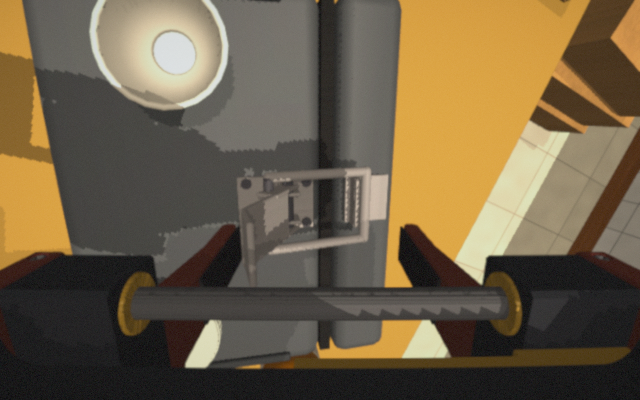

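The lever is at about 60° and following freely, with the loop bar advancing over the keeper. I'll continue past vertical.

Call:
{"api": "jog_arm", "payload": {
  "steps": [
    [[0, 0.0134, 0.0011, 2.33, 0, 0, -1], [0, 0.0134, 0.0006, 2.34, 0, 0, -1], [0, 0.0134, 0.0001, 2.33, 0, 0, -1], [0, 0.0103, 0.0013, 1.33, 0, 0, -1], [0, 0.0104, 0.001, 1.34, 0, 0, -1], [0, 0.0104, 0.0007, 1.33, 0, 0, -1], [0, 0, 0, 0, 0, 0, -1], [0, 0, 0, 0, 0, 0, -1], [0, 0, 0, 0, 0, 0, -1]]
  ]
}}

```text
t: 8.03
ee_pos: [640.0, 158.6, 470.0]
orientation: [1.708, 2.637, 0.003]
ft_force: [0.7, 0.4, 0.4]
width: 88.3
```

```bash
python3 look.py s8;python3 - <<'E'
from seg import *
go([('r',*rearP(100,66),-3,3),('r',*rearP(108,60),-6,3),('r',*rearP(113,58),-6,2)])
E
```

```text
t 8.0333 q [ 0.22  0.41  1.49  0.    1.24 -0.2 ] F [0.7 0.4 0.4] pos [640.  158.6 470. ] w 88.3
{'r': array([ 4.170e+01, -1.000e-01,  2.879e+02]), 'f': array([ 1.301e+02, -1.000e-01,  2.881e+02]), 'th': np.float64(0.1), 'xt.uy': np.float64(1.0)}
t 8.1333 q [ 0.22  0.41  1.49  0.    1.24 -0.2 ] F [ 0.7 -0.3  0.9] pos [640.  158.6 470.2] w 87.8
{'r': array([ 4.190e+01, -1.000e-01,  2.882e+02]), 'f': array([ 1.298e+02, -2.000e-01,  2.883e+02]), 'th': np.float64(0.1), 'xt.uy': np.float64(1.0)}
[[0.0001, 0.0069, 0.0027, 1.03, -0.02, -0.02, -1], [0.0001, 0.007, 0.0026, 1.03, -0.01, -0.01, -1], [0.0001, 0.007, 0.0024, 1.03, -0.02, -0.02, -1], [0, 0.0056, 0.0034, 1, -0, 0, -1], [0, 0.0057, 0.0034, 1, -0, 0, -1], [0, 0.0057, 0.0032, 1, -0, 0, -1], [0, 0.0022, 0.0017, -0, -0, 0, -1], [0, 0.0023, 0.0017, -0, -0, 0, -1]]
```

View pics/s8.png

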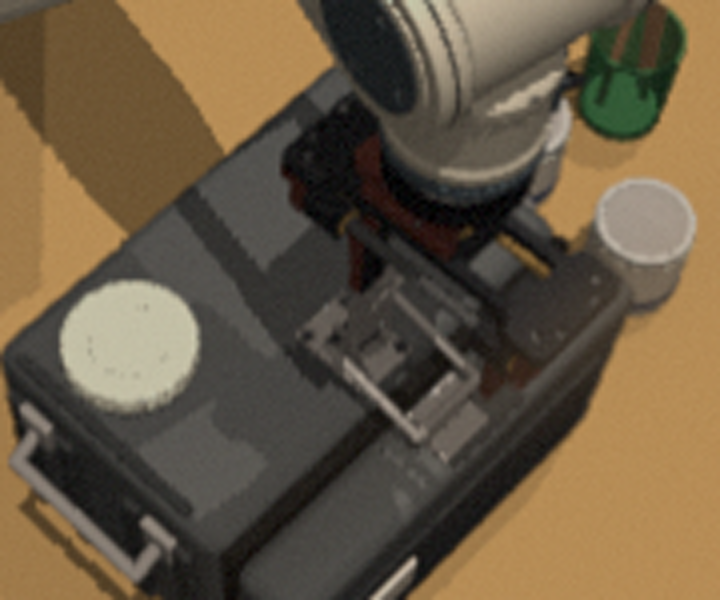

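View pics/s8w.png

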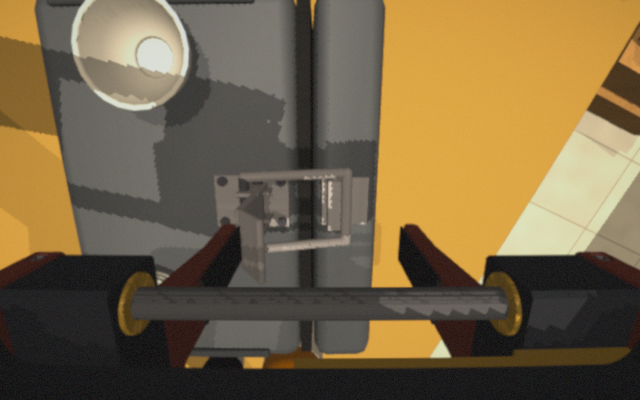

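The lever is about vertical and the bar, at (348,210) in the wrist picture, is at the keeper's outer part. I'll push on to about 1.97 rad.

Call:
{"api": "jog_arm", "payload": {
  "steps": [
    [[0.0001, 0.0069, 0.0027, 1.03, 0, 0, -1], [0.0001, 0.007, 0.0026, 1.03, 0, 0, -1], [0.0001, 0.007, 0.0024, 1.03, 0, 0, -1], [0, 0.0056, 0.0034, 1, 0, 0, -1], [0, 0.0057, 0.0034, 1, 0, 0, -1], [0, 0.0057, 0.0032, 1, 0, 0, -1], [0, 0.0022, 0.0017, 0, 0, 0, -1], [0, 0.0023, 0.0017, 0, 0, 0, -1], [0, 0, 0, 0, 0, 0, -1], [0, 0, 0, 0, 0, 0, -1], [0, 0, 0, 0, 0, 0, -1]]
  ]
}}

```text
t: 9.05
ee_pos: [681.0, 177.4, 453.5]
orientation: [-1.681, -2.595, 0.117]
ft_force: [11.2, 5.8, 19.0]
width: 87.8
```

```bash
python3 look.py s9
python3 - <<'E'
from plan import *
from workcell import ctrl
W=ctrl.camera_info("wrist");o=ctrl.get_obs();T=wristT(W,o)
for th,z in(("loop_bar",208),("keeper",208),("lever_end",285)):
    for x in ctrl.landmark_of(th,"wrist")[:2]:
        q=atz(W,x["uv"],z,T)-np.array([*C,0]);print(th,x["uv"],x["p"],(q@ux).round(1),(q@uy).round(1))
E
```

```text
t 9.05 q [ 0.24  0.51  1.37 -0.02  1.35 -0.18] F [11.2  5.8 19. ] pos [681.  177.4 453.5] w 87.8
{'r': array([ 7.080e+01, -2.000e-01,  2.761e+02]), 'f': array([ 1.582e+02, -2.000e-01,  2.683e+02]), 'th': np.float64(-5.1), 'xt.uy': np.float64(1.0)}
loop_bar [322.1, 205.3] 0.8 111.6 2.5
keeper [307.3, 207.8] 0.87 100.3 0.3
lever_end [276.7, 247.9] 0.67 94.1 1.9
lever_end [307.3, 210.9] 0.66 110.4 22.6
```

View pics/s9.png

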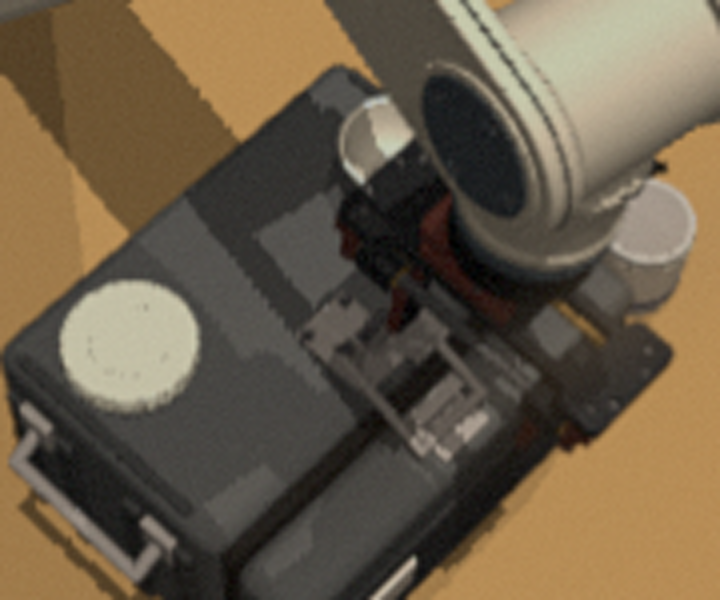

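View pics/s9w.png

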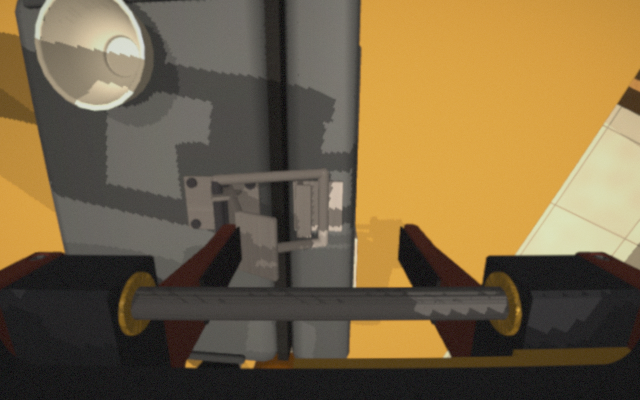

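The bar measures X=111.6 (≥109 needed) and is down on the plate beyond the lip. But there is a 23 N reading with an odd direction, so I'll find its line of action before going on.

Run:
```python
from plan import *
from workcell import ctrl
o=obs();F=np.array(o["ft_force"]);M=np.array(o["moment"]);r=R.from_rotvec(o["orientation"])
print(M, "tool F",r.inv().apply(F).round(1),"tool M",r.inv().apply(M).round(2))
print("torque",np.round(o["joint_torque"],1))
for MM in (M,):
    p=np.cross(F,MM*1000)/(F@F);print("lever arm world",p.round(0),"tool",r.inv().apply(p).round(0),"dir tool",r.inv().apply(F/np.linalg.norm(F)).round(2))
```

```text
t 9.3 q [ 0.24  0.51  1.37 -0.02  1.35 -0.18] F [10.4  5.3 20.4] pos [681.  177.4 453.5] w 87.5
{'r': array([ 7.090e+01, -2.000e-01,  2.761e+02]), 'f': array([ 1.580e+02, -2.000e-01,  2.683e+02]), 'th': np.float64(-5.1), 'xt.uy': np.float64(1.0)}
[ 0.43387589 -0.79331756 -0.01863079] tool F [  0.6   9.8 -21.3] tool M [-0.9   0.07  0.01]
torque [ -1.8 -49.5 -16.7  -0.6   2.6  -0. ]
lever arm world [ 29.  16. -19.] tool [ 3. 35. 16.] dir tool [ 0.02  0.42 -0.91]
```

The line of action passes through the rear fingertip's end face, lengthwise along the lever. So the fingertip is pushing down on a shoulder at the bend. I'll ease it up 5 mm, then bring the front finger back to the lever.

Call:
{"api": "jog_arm", "payload": {
  "steps": [
    [[0, -0.002, -0.003, 0, 0, 0, -1], [0, -0.002, -0.003, 0, 0, 0, -1], [0, 0, 0, 0, 0, 0, -1], [0, 0, 0, 0, 0, 0, -1]]
  ]
}}

```text
t: 9.63
ee_pos: [674.9, 174.7, 453.2]
orientation: [-1.674, -2.585, 0.137]
ft_force: [-0.6, -0.2, -0.1]
width: 87.8
```

Run:
```python
from seg import *
from workcell import ctrl
o=obs();W=ctrl.camera_info("wrist");T=wristT(W,o)
im=ctrl.get_image("wrist");cv2.imwrite("pics/w10.png",cv2.resize(im[140:290,160:380,::-1],None,fx=3.4,fy=3.4,interpolation=cv2.INTER_CUBIC))
for th,z in(("loop_bar",208),("keeper",208),("lever_end",285)):
    for x in ctrl.landmark_of(th,"wrist")[:1]:
        q=atz(W,x["uv"],z,T)-np.array([*C,0]);print(th,x["uv"],x["p"],(q@ux).round(1),(q@uy).round(1))
go([('f',100,259,-4,5)])
```

```text
t 9.6333 q [ 0.24  0.51  1.38 -0.02  1.36 -0.18] F [-0.6 -0.2 -0.1] pos [674.9 174.7 453.2] w 87.8
{'r': array([ 61.1,   0.3, 276.9]), 'f': array([1.484e+02, 2.000e-01, 2.676e+02]), 'th': np.float64(-6.1), 'xt.uy': np.float64(1.0)}
loop_bar [334.7, 206.1] 0.78 110.2 2.7
keeper [322.6, 209.9] 0.61 101.1 -0.6
lever_end [280.1, 254.2] 0.65 86.2 -1.4
t 9.8333 q [ 0.24  0.51  1.38 -0.02  1.36 -0.18] F [-0.4 -0.4  0.1] pos [674.9 174.6 452.6] w 87.7
{'r': array([ 60.9,   0.3, 276.3]), 'f': array([1.481e+02, 2.000e-01, 2.669e+02]), 'th': np.float64(-6.1), 'xt.uy': np.float64(1.0)}
[[-0, -0.0107, 0.003, -0.43, -0.01, -0.01, -1], [-0, -0.0108, 0.0028, -0.42, -0.02, -0.01, -1], [-0, -0.0108, 0.0028, -0.43, -0.01, -0.01, -1], [-0.0001, -0.0108, 0.0027, -0.43, -0.01, -0, -1], [0, -0.0108, 0.0027, -0.43, -0.02, -0.01, -1]]
```

View pics/w10.png

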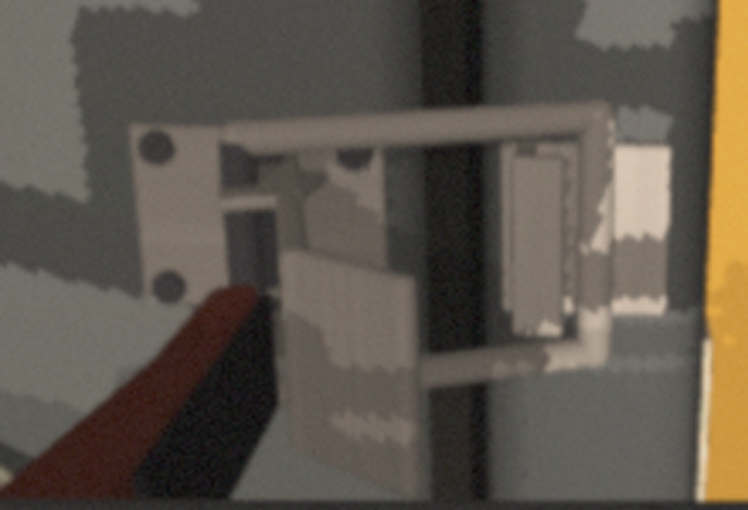

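Force is relieved to 0.6 N. The bar clears the lip edge by a small gap, so I'll push the lever slightly further for margin, staying higher on the lever.

Run:
```python
from seg import *
go([('r',60,285,-6,2),('r',*rearP(117,71),-6,3)])
```

```text
t 9.8333 q [ 0.24  0.51  1.38 -0.02  1.36 -0.18] F [-0.4 -0.4  0.1] pos [674.9 174.6 452.6] w 87.7
{'r': array([ 60.9,   0.3, 276.3]), 'f': array([1.481e+02, 2.000e-01, 2.669e+02]), 'th': np.float64(-6.1), 'xt.uy': np.float64(1.0)}
[[-0, -0.0011, -0.0043, -0.07, -0.03, -0.02, -1], [-0, -0.0012, -0.0044, -0.07, -0.04, -0.02, -1], [-0, 0.0047, 0.001, 0, 0, -0, -1], [-0, 0.0046, 0.001, 0, 0, -0, -1], [-0, 0.0047, 0.001, 0, 0, -0, -1]]
```

Call:
{"api": "jog_arm", "payload": {
  "steps": [
    [[0, -0.0011, -0.0043, 0, 0, 0, -1], [0, -0.0012, -0.0044, 0, 0, 0, -1], [0, 0.0047, 0.001, 0, 0, 0, -1], [0, 0.0046, 0.001, 0, 0, 0, -1], [0, 0.0047, 0.001, 0, 0, 0, -1], [0, 0, 0, 0, 0, 0, -1], [0, 0, 0, 0, 0, 0, -1], [0, 0, 0, 0, 0, 0, -1]]
  ]
}}

```text
t: 10.5
ee_pos: [686.2, 179.7, 457.7]
orientation: [-1.674, -2.586, 0.136]
ft_force: [-0.5, 0.2, 0.1]
width: 87.6
```

Run:
```python
from seg import *
from workcell import ctrl
o=obs();W=ctrl.camera_info("wrist");T=wristT(W,o)
im=ctrl.get_image("wrist");cv2.imwrite("pics/w11.png",cv2.resize(im[140:290,160:380,::-1],None,fx=3.4,fy=3.4,interpolation=cv2.INTER_CUBIC))
for th,z in(("loop_bar",208),("keeper",208),("lever_end",285)):
    for x in ctrl.landmark_of(th,"wrist")[:1]:
        q=atz(W,x["uv"],z,T)-np.array([*C,0]);print(th,x["uv"],x["p"],(q@ux).round(1),(q@uy).round(1))
im=ctrl.get_image("scene");cv2.imwrite("pics/s11.png",cv2.resize(im[160:240,320:420,::-1],None,fx=7,fy=7,interpolation=cv2.INTER_CUBIC))
go([('f',102,259,-4,5)])
```

```text
t 10.5 q [ 0.24  0.52  1.34 -0.02  1.38 -0.17] F [-0.5  0.2  0.1] pos [686.2 179.7 457.7] w 87.6
{'r': array([ 73.6,   0.3, 281.3]), 'f': array([1.607e+02, 2.000e-01, 2.721e+02]), 'th': np.float64(-6.1), 'xt.uy': np.float64(1.0)}
loop_bar [320.4, 206.1] 0.82 111.4 1.1
keeper [307.0, 208.2] 0.64 101.0 -1.0
lever_end [262.0, 247.3] 0.84 87.7 0.0
t 10.75 q [ 0.24  0.52  1.34 -0.02  1.38 -0.17] F [ 0.  -0.5 -0. ] pos [686.1 179.6 458. ] w 88.2
{'r': array([7.320e+01, 2.000e-01, 2.816e+02]), 'f': array([1.610e+02, 2.000e-01, 2.724e+02]), 'th': np.float64(-6.0), 'xt.uy': np.float64(1.0)}
[[-0, -0.0127, 0.0042, -0.41, -0.01, -0.01, -1], [-0, -0.0128, 0.0042, -0.4, -0.01, -0.01, -1], [-0, -0.0128, 0.004, -0.41, -0.01, -0, -1], [-0.0001, -0.0128, 0.004, -0.41, -0.01, -0.01, -1], [0, -0.0129, 0.0039, -0.41, -0.01, -0.01, -1]]
```

View pics/w11.png

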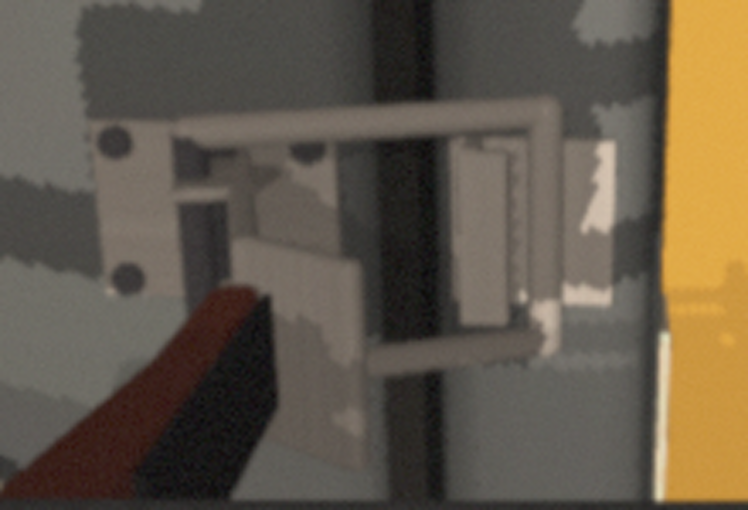

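View pics/s11.png

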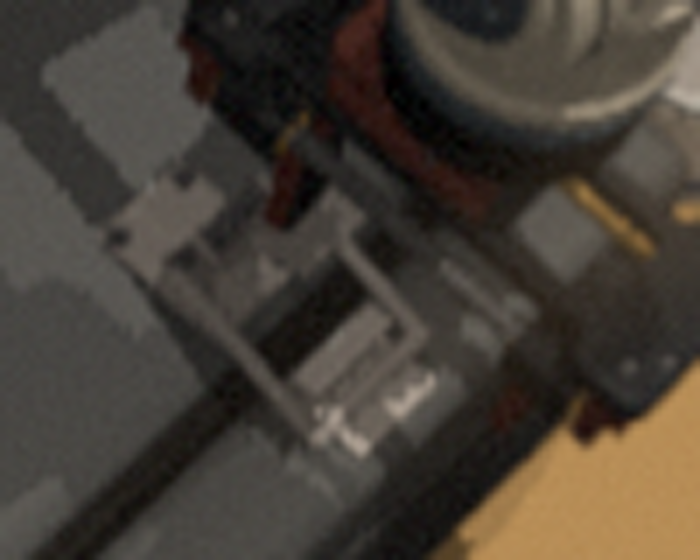

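A clear gap now shows between the lip (zoom x≈505) and the bar (x≈535), with the bar down on the plate. Next is the front finger onto the lever from the door side.

Call:
{"api": "jog_arm", "payload": {
  "steps": [
    [[0, -0.0127, 0.0042, -0.4, 0, 0, -1], [0, -0.0128, 0.0042, -0.4, 0, 0, -1], [0, -0.0128, 0.004, -0.4, 0, 0, -1], [0, -0.0128, 0.004, -0.4, 0, 0, -1], [0, -0.0129, 0.0039, -0.4, 0, 0, -1], [0, 0, 0, 0, 0, 0, -1], [0, 0, 0, 0, 0, 0, -1], [0, 0, 0, 0, 0, 0, -1]]
  ]
}}

```text
t: 11.42
ee_pos: [626.9, 153.0, 444.1]
orientation: [-1.686, -2.604, 0.09]
ft_force: [-0.2, -0.9, -0.7]
width: 88.0
```

Run:
```python
from seg import *
go([('f',60,264,0,5),('f',31,267,0,4)])
```

```text
t 11.4167 q [ 0.22  0.43  1.53 -0.01  1.26 -0.19] F [-0.2 -0.9 -0.7] pos [626.9 153.  444.1] w 88.0
{'r': array([1.480e+01, 2.000e-01, 2.656e+02]), 'f': array([1.026e+02, 1.000e-01, 2.595e+02]), 'th': np.float64(-4.0), 'xt.uy': np.float64(1.0)}
[[-0, -0.0111, 0.0004, -0.79, -0.01, -0.01, -1], [-0, -0.011, 0.0002, -0.8, -0, -0.01, -1], [-0, -0.0111, 0.0001, -0.79, -0.01, -0.01, -1], [-0, -0.0111, -0, -0.8, -0.01, -0.01, -1], [-0, -0.011, -0.0003, -0.79, -0, -0, -1], [-0, -0.0073, -0.0007, -0, -0, -0, -1], [-0, -0.0072, -0.0008, -0, -0, -0, -1], [-0, -0.0073, -0.0007, -0, -0, -0, -1], [-0, -0.0072, -0.0008, -0, -0, -0, -1]]
```

Call:
{"api": "jog_arm", "payload": {
  "steps": [
    [[0, -0.0111, 0.0004, -0.8, 0, 0, -1], [0, -0.011, 0.0002, -0.8, 0, 0, -1], [0, -0.0111, 0.0001, -0.8, 0, 0, -1], [0, -0.0111, 0, -0.8, 0, 0, -1], [0, -0.011, -0.0003, -0.8, 0, 0, -1], [0, -0.0073, -0.0007, 0, 0, 0, -1], [0, -0.0072, -0.0008, 0, 0, 0, -1], [0, 0, 0, 0, 0, 0, -1], [0, 0, 0, 0, 0, 0, -1]]
  ]
}}

```text
t: 12.17
ee_pos: [562.7, 124.3, 447.1]
orientation: [-1.707, -2.636, 0.001]
ft_force: [-0.4, -0.6, -0.0]
width: 88.0
```

Run:
```python
from seg import *
from workcell import ctrl
o=obs();W=ctrl.camera_info("wrist");T=wristT(W,o)
im=ctrl.get_image("wrist");cv2.imwrite("pics/w12.png",cv2.resize(im[140:290,200:440,::-1],None,fx=3.3,fy=3.3,interpolation=cv2.INTER_CUBIC))
for th,z in(("loop_bar",208),("keeper",208),("lever_end",302)):
    for x in ctrl.landmark_of(th,"wrist")[:1]:
        q=atz(W,x["uv"],z,T)-np.array([*C,0]);print(th,x["uv"],x["p"],(q@ux).round(1),(q@uy).round(1))
go([('f',31,267,0,2),('f',*frontP(60,57),0,3),('f',*frontP(45,57),0,4)])
```

```text
t 12.1667 q [ 0.2   0.31  1.7   0.    1.14 -0.22] F [-0.4 -0.6 -0. ] pos [562.7 124.3 447.1] w 88.0
{'r': array([-43.3,   0.3, 265.2]), 'f': array([4.470e+01, 2.000e-01, 2.651e+02]), 'th': np.float64(-0.1), 'xt.uy': np.float64(1.0)}
keeper [452.6, 210.7] 0.57 99.1 1.1
lever_end [414.4, 277.7] 0.66 43.8 -0.4
t 12.3667 q [ 0.2   0.31  1.7   0.    1.14 -0.22] F [ 0.3 -0.  -0.7] pos [562.7 124.4 446.6] w 87.7
{'r': array([-43.1,   0.3, 264.6]), 'f': array([ 44.6,   0.3, 264.5]), 'th': np.float64(-0.1), 'xt.uy': np.float64(1.0)}
[[-0.0001, -0.007, -0.0012, -0.05, -0.03, -0.02, -1], [-0, -0.0069, -0.0012, -0.06, -0.03, -0.02, -1], [-0, -0.0046, -0.0012, 0, 0, 0, -1], [-0, -0.0047, -0.0012, 0, 0, 0, -1], [-0, -0.0046, -0.0012, 0, 0, 0, -1], [-0, -0.0032, 0.0019, 0, 0, 0, -1], [-0, -0.0032, 0.0019, 0, 0, 0, -1], [-0, -0.0032, 0.002, 0, 0, 0, -1], [-0, -0.0032, 0.0019, 0, 0, 0, -1]]
```

View pics/w12.png

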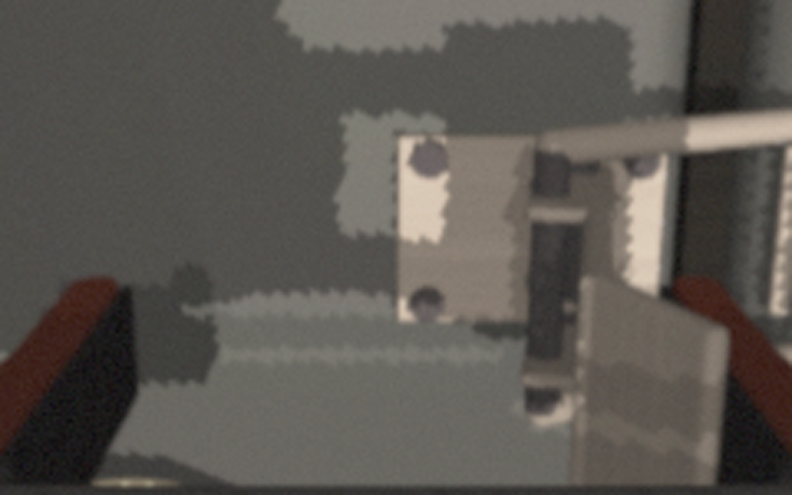

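The front finger now has the lever at about 80° with almost no force. I'll continue.

Call:
{"api": "jog_arm", "payload": {
  "steps": [
    [[0, -0.007, -0.0012, 0, 0, 0, -1], [0, -0.0069, -0.0012, 0, 0, 0, -1], [0, -0.0046, -0.0012, 0, 0, 0, -1], [0, -0.0047, -0.0012, 0, 0, 0, -1], [0, 0, 0, 0, 0, 0, -1], [0, 0, 0, 0, 0, 0, -1]]
  ]
}}

```text
t: 12.87
ee_pos: [542.0, 115.0, 452.0]
orientation: [1.707, 2.636, 0.004]
ft_force: [7.2, 3.3, -4.5]
width: 88.1
```

```bash
python3 look.py s13
python3 - <<'E'
from seg import *
from workcell import ctrl
im=cv2.imread("pics/s13w.png");cv2.imwrite("pics/w13z.png",cv2.resize(im[120:280,330:540],None,fx=3.5,fy=3.5,interpolation=cv2.INTER_CUBIC))
go([('f',*frontP(60,57),0,2),('f',*frontP(45,57),0,4),('f',*frontP(32,57),0,4)])
E
```

```text
t 12.8667 q [ 0.19  0.27  1.74  0.    1.13 -0.23] F [ 7.2  3.3 -4.5] pos [542. 115. 452.] w 88.1
{'r': array([-6.530e+01,  2.000e-01,  2.699e+02]), 'f': array([2.280e+01, 2.000e-01, 2.701e+02]), 'th': np.float64(0.1), 'xt.uy': np.float64(1.0)}
t 12.9667 q [ 0.19  0.27  1.74  0.    1.13 -0.23] F [ 6.   3.7 -4.2] pos [542.  115.1 452. ] w 87.4
{'r': array([-64.9,   0.3, 269.9]), 'f': array([2.250e+01, 2.000e-01, 2.701e+02]), 'th': np.float64(0.1), 'xt.uy': np.float64(1.0)}
[[-0.0001, -0.0025, -0.0003, 0.07, -0.02, -0.02, -1], [-0, -0.0025, -0.0003, 0.07, -0.01, -0.02, -1], [-0, -0.0032, 0.0019, 0, -0, -0, -1], [-0, -0.0032, 0.0019, 0, -0, -0, -1], [-0, -0.0032, 0.002, 0, -0, -0, -1], [-0, -0.0032, 0.0019, 0, -0, -0, -1], [-0, -0.0023, 0.0023, 0, -0, -0, -1], [-0, -0.0023, 0.0023, 0, -0, -0, -1], [-0, -0.0023, 0.0023, 0, -0, -0, -1], [-0, -0.0023, 0.0023, 0, -0, -0, -1]]
```

View pics/s13.png

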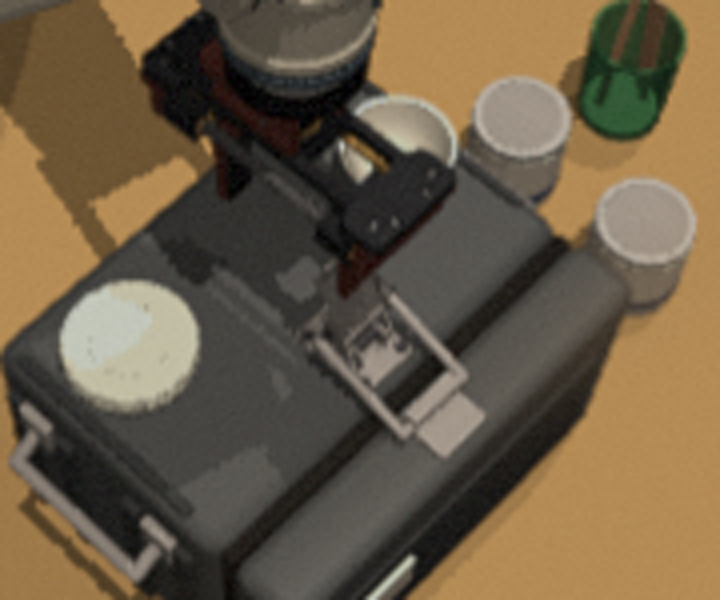

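View pics/w13z.png

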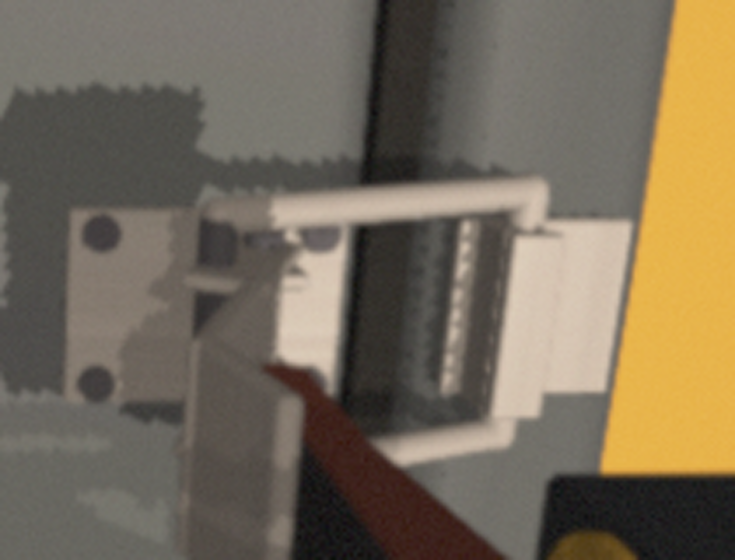

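The w13 picture shows the lip (zoom 500–560, 240–415) now covering the bar, so the loop is hooked behind the keeper, and resistance is building at about 9 N. I'll carry on pulling and pressing down in small steps.

Call:
{"api": "jog_arm", "payload": {
  "steps": [
    [[0, -0.0025, -0.0003, 0, 0, 0, -1], [0, -0.0025, -0.0003, 0, 0, 0, -1], [0, -0.0032, 0.0019, 0, 0, 0, -1], [0, -0.0032, 0.0019, 0, 0, 0, -1], [0, -0.0032, 0.002, 0, 0, 0, -1], [0, -0.0032, 0.0019, 0, 0, 0, -1], [0, 0, 0, 0, 0, 0, -1], [0, 0, 0, 0, 0, 0, -1]]
  ]
}}

```text
t: 13.63
ee_pos: [528.0, 108.7, 447.4]
orientation: [1.704, 2.63, 0.017]
ft_force: [14.4, 8.3, 1.3]
width: 88.0
```

Run:
```python
from seg import *
from workcell import ctrl
im=ctrl.get_image("wrist");cv2.imwrite("pics/w14.png",cv2.resize(im[120:300,300:540,::-1],None,fx=3.3,fy=3.3,interpolation=cv2.INTER_CUBIC))
go([('f',*frontP(32,57),0,4),('f',*frontP(20,57),0,4)])
```

```text
t 13.6833 q [ 0.18  0.24  1.78  0.    1.1  -0.24] F [14.3  8.4  2.2] pos [528.  108.8 447.5] w 88.0
{'r': array([-7.860e+01,  1.000e-01,  2.649e+02]), 'f': array([  9.4,   0. , 266.1]), 'th': np.float64(0.8), 'xt.uy': np.float64(1.0)}
[[-0, -0.003, 0.0029, 0.19, 0.01, -0.01, -1], [-0.0001, -0.003, 0.0029, 0.19, 0, -0.01, -1], [-0, -0.003, 0.0029, 0.18, 0.01, -0.01, -1], [-0, -0.003, 0.0029, 0.19, 0, -0.01, -1], [-0, -0.0016, 0.0025, 0, 0, -0, -1], [-0, -0.0016, 0.0026, 0, 0, -0, -1], [-0, -0.0016, 0.0025, 0, 0, -0, -1], [-0, -0.0016, 0.0026, 0, 0, -0, -1]]
```

View pics/w14.png

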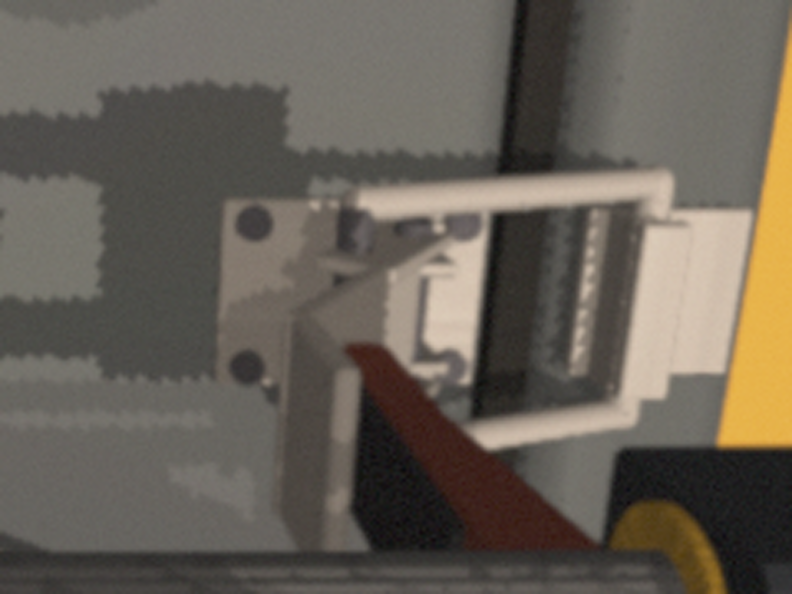

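Call:
{"api": "jog_arm", "payload": {
  "steps": [
    [[0, -0.003, 0.003, 0, 0, 0, -1], [0, -0.003, 0.003, 0, 0, 0, -1], [0, -0.003, 0.003, 0, 0, 0, -1], [0, -0.003, 0.003, 0, 0, 0, -1], [0, 0, 0, 0, 0, 0, -1], [0, 0, 0, 0, 0, 0, -1]]
  ]
}}

```text
t: 14.18
ee_pos: [515.3, 103.1, 434.4]
orientation: [1.706, 2.634, 0.008]
ft_force: [5.7, 3.9, 3.7]
width: 88.0
```

Run:
```python
from seg import *
from workcell import ctrl
im=ctrl.get_image("wrist");cv2.imwrite("pics/w15.png",cv2.resize(im[120:300,300:540,::-1],None,fx=3.3,fy=3.3,interpolation=cv2.INTER_CUBIC))
go([('f',*frontP(20,57),0,4),('f',*frontP(10,57),0,4)])
```

```text
t 14.2333 q [ 0.17  0.24  1.82  0.    1.07 -0.25] F [5.9 3.2 3.1] pos [515.4 103.1 434.4] w 88.0
{'r': array([-9.380e+01,  1.000e-01,  2.521e+02]), 'f': array([-5.800e+00,  1.000e-01,  2.527e+02]), 'th': np.float64(0.3), 'xt.uy': np.float64(1.0)}
[[-0, -0.0011, 0.0022, 0.08, 0, -0.01, -1], [-0.0001, -0.0012, 0.0022, 0.09, 0, -0.01, -1], [0, -0.0011, 0.0022, 0.08, 0, -0.01, -1], [-0, -0.0011, 0.0022, 0.08, 0, -0.01, -1], [-0, -0.0009, 0.0023, 0, 0, -0, -1], [-0, -0.001, 0.0023, 0, 0, -0, -1], [-0, -0.0009, 0.0024, 0, 0, -0, -1], [-0, -0.0009, 0.0023, 0, 0, -0, -1]]
```

View pics/w15.png

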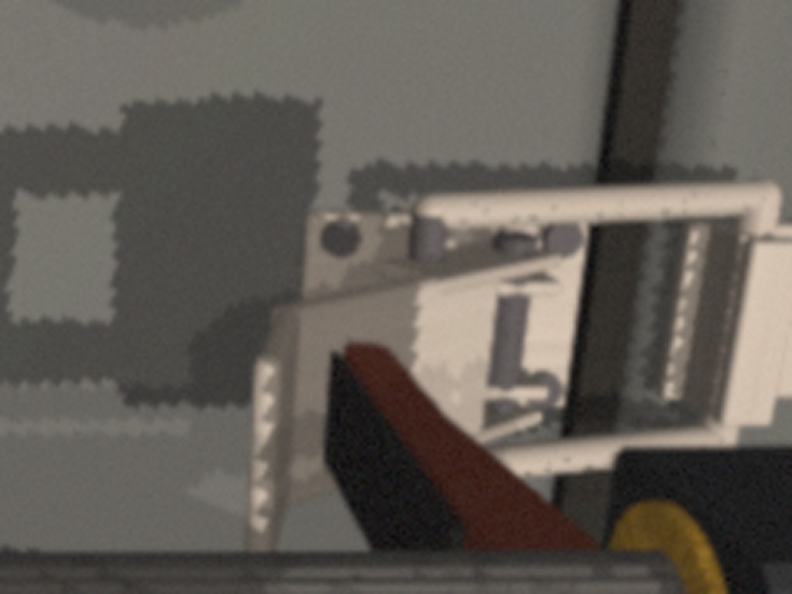

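Fingertip is now on the plate inside the turned-up end, at about 30°, with 8 N. I'll press on down.

Call:
{"api": "jog_arm", "payload": {
  "steps": [
    [[0, -0.0011, 0.0022, 0, 0, 0, -1], [0, -0.0011, 0.0022, 0, 0, 0, -1], [0, -0.0011, 0.0022, 0, 0, 0, -1], [0, -0.0011, 0.0022, 0, 0, 0, -1], [0, -0.0009, 0.0023, 0, 0, 0, -1], [0, -0.0009, 0.0023, 0, 0, 0, -1], [0, 0, 0, 0, 0, 0, -1], [0, 0, 0, 0, 0, 0, -1]]
  ]
}}

```text
t: 14.9
ee_pos: [508.3, 100.0, 419.0]
orientation: [-1.707, -2.635, 0.001]
ft_force: [0.4, 0.0, -0.2]
width: 88.0
```

```bash
python3 look.py s16
python3 - <<'E'
from seg import *
go([('f',*frontP(8,55),0,2),('f',*frontP(0,55),0,4)])
E
```

```text
t 14.9 q [ 0.17  0.25  1.85  0.    1.04 -0.25] F [ 0.4  0.  -0.2] pos [508.3 100.  419. ] w 88.0
{'r': array([-102.8,    0.4,  237.1]), 'f': array([-14.8,   0.3, 236.9]), 'th': np.float64(-0.1), 'xt.uy': np.float64(1.0)}
t 15.0 q [ 0.17  0.25  1.85  0.    1.04 -0.25] F [ 0.2  1.  -0.2] pos [508.6 100.1 419.4] w 88.1
{'r': array([-102.5,    0.3,  237.4]), 'f': array([-1.440e+01,  2.000e-01,  2.373e+02]), 'th': np.float64(-0.0), 'xt.uy': np.float64(1.0)}
[[-0.0001, 0.0003, 0.0026, -0.02, -0.02, -0.02, -1], [-0, 0.0004, 0.0027, -0.03, -0.02, -0.02, -1], [-0, -0.0004, 0.0019, 0, -0, -0, -1], [-0, -0.0003, 0.0019, 0, -0, -0, -1], [-0, -0.0004, 0.0019, 0, -0, -0, -1], [-0, -0.0004, 0.0019, 0, -0, -0, -1]]
```

View pics/s16w.png

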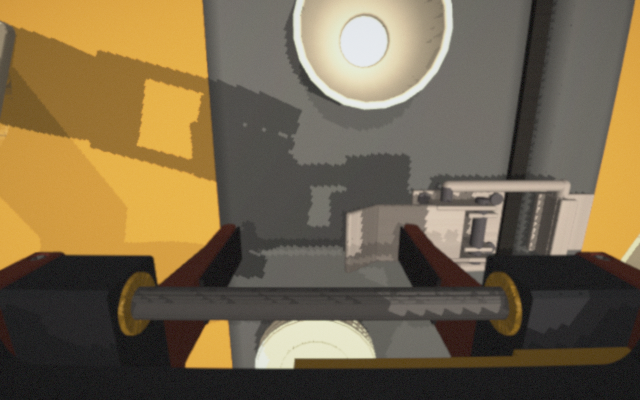

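View pics/s16.png

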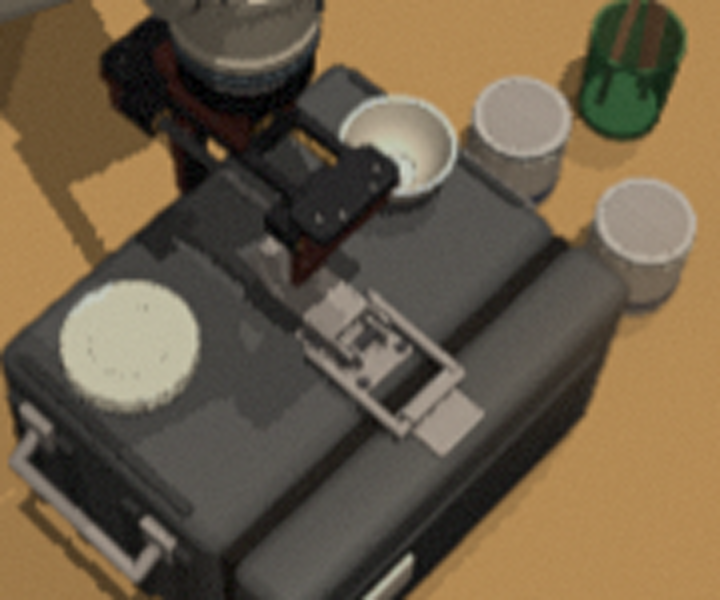

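The lever snapped past centre by itself, leaving no load on the finger. I'll press down to flat, gently.

Call:
{"api": "jog_arm", "payload": {
  "steps": [
    [[0, 0.0003, 0.0026, 0, 0, 0, -1], [0, 0.0003, 0.0026, 0, 0, 0, -1], [0, 0, 0.0019, 0, 0, 0, -1], [0, 0, 0.0019, 0, 0, 0, -1], [0, 0, 0.0015, 0, 0, 0, -1], [0, 0, 0, 0, 0, 0, -1], [0, 0, 0, 0, 0, 0, -1]]
  ]
}}

```text
t: 15.58
ee_pos: [509.1, 100.3, 408.8]
orientation: [-1.707, -2.636, 0.0]
ft_force: [0.6, 0.1, -0.0]
width: 88.1
```

```bash
python3 -c "
from plan import *
obs()"
```

```text
t 15.5833 q [ 0.17  0.26  1.86  0.    1.02 -0.25] F [ 0.6  0.1 -0. ] pos [509.1 100.3 408.8] w 88.1
{'r': array([-101.9,    0.4,  226.8]), 'f': array([-13.8,   0.3, 226.8]), 'th': np.float64(-0.0), 'xt.uy': np.float64(1.0)}
```

Call:
{"api": "jog_arm", "payload": {
  "steps": [
    [[0, 0, 0.001, 0, 0, 0, -1], [0, 0, 0.001, 0, 0, 0, -1], [0, 0, 0.001, 0, 0, 0, -1], [0, 0, 0, 0, 0, 0, -1], [0, 0, 0, 0, 0, 0, -1]]
  ]
}}

```text
t: 16.0
ee_pos: [509.1, 100.4, 406.7]
orientation: [-1.708, -2.636, -0.001]
ft_force: [-2.8, -0.2, 6.9]
width: 87.9
```

Contact is at z = 224.7, which is the expected flat height (224.5). I'll make one slightly firmer press, then retreat upward.

Call:
{"api": "jog_arm", "payload": {
  "steps": [
    [[0, 0, 0.001, 0, 0, 0, -1], [0, 0, 0.0005, 0, 0, 0, -1], [0, 0, 0, 0, 0, 0, -1], [0, 0, 0, 0, 0, 0, -1]]
  ]
}}

```text
t: 16.33
ee_pos: [509.1, 100.3, 406.4]
orientation: [1.708, 2.637, 0.002]
ft_force: [-7.4, -1.2, 17.5]
width: 87.6
```

Call:
{"api": "jog_arm", "payload": {
  "steps": [
    [[0, 0, -0.005, 0, 0, 0, -1], [0, 0, -0.01, 0, 0, 0, -1], [0, 0, -0.02, 0, 0, 0, -1], [0, 0, -0.03, 0, 0, 0, -1], [0, 0, -0.03, 0, 0, 0, -1], [0, 0, -0.03, 0, 0, 0, -1], [0, 0, 0, 0, 0, 0, -1], [0, 0, 0, 0, 0, 0, -1], [0, 0, 0, 0, 0, 0, -1], [0, 0, 0, 0, 0, 0, -1]]
  ]
}}

```text
t: 17.17
ee_pos: [508.8, 100.2, 528.1]
orientation: [-1.706, -2.634, 0.003]
ft_force: [-0.4, 0.6, -0.9]
width: 87.9
```

```bash
python3 look.py s20
python3 - <<'E'
from plan import *
from workcell import ctrl
o=ctrl.get_obs();W=ctrl.camera_info("wrist");T=wristT(W,o)
ctrl.get_image("wrist")
for th,z in(("loop_bar",208),("keeper",208),("lever_end",238),("lever_pivot",218),("saucers",200),("sugar_bowl",200)):
    for x in ctrl.landmark_of(th,"wrist")[:1]:
        P=atz(W,x["uv"],z,T);q=P-np.array([*C,0]);print(th,x["uv"],x["p"],(q@ux).round(1),(q@uy).round(1),P.round(0))
im=ctrl.get_image("top");cv2.imwrite("pics/t20.png",cv2.resize(im[120:290,150:450,::-1],None,fx=2.6,fy=2.6,interpolation=cv2.INTER_CUBIC))
E
```

```text
t 17.1667 q [ 0.17  0.14  1.73  0.    1.28 -0.25] F [-0.4  0.6 -0.9] pos [508.8 100.2 528.1] w 87.9
{'r': array([-102.5,    0.5,  346.2]), 'f': array([-14.6,   0.4, 345.9]), 'th': np.float64(-0.2), 'xt.uy': np.float64(1.0)}
keeper [473.2, 188.9] 0.97 93.7 -1.6 [648. 161. 208.]
lever_end [334.4, 194.7] 0.64 -44.6 0.2 [521. 106. 238.]
lever_pivot [421.5, 193.0] 0.57 39.4 -3.3 [599. 137. 218.]
saucers [317.6, 275.5] 0.8 -60.1 -100.6 [548.   7. 200.]
sugar_bowl [347.4, 67.7] 0.64 -32.3 110.9 [487. 212. 200.]
```

View pics/s20w.png

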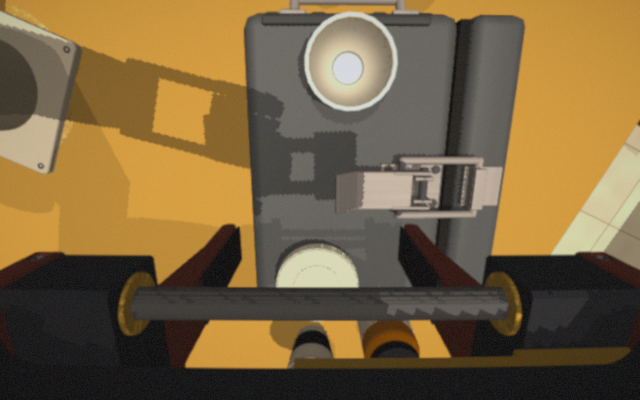

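View pics/s20.png

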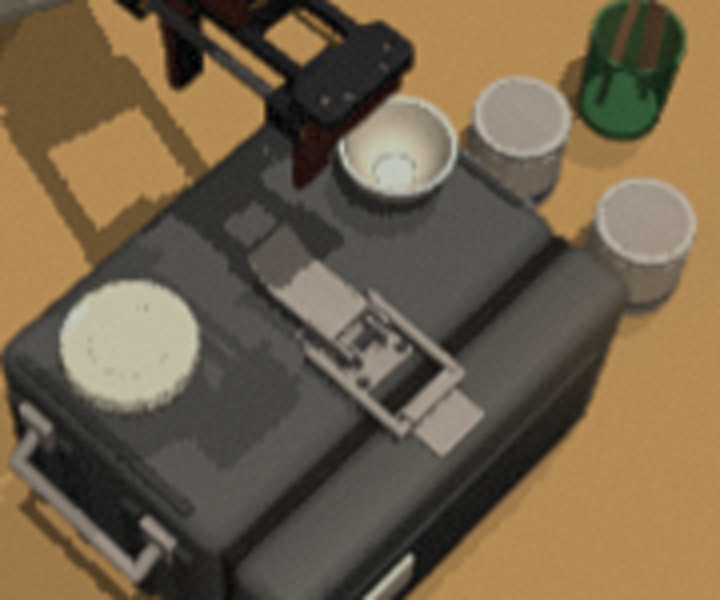

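View pics/t20.png

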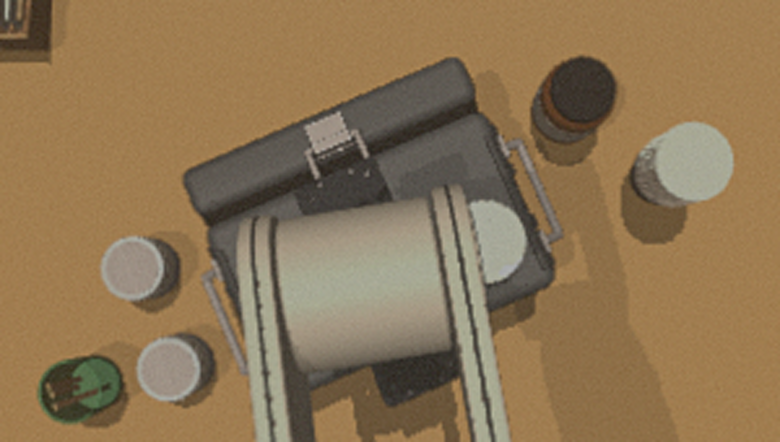

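The lever lies flat (tip X = -44.6), the bar is hidden under the lip, and the keeper has moved from X≈101 to 94, so the door is pulled in. The saucers, bowl, cans, jar, cups and stirrer pot all stand unmoved. The arm is clear, so I'm handing in.

```bash
python3 -c "
from workcell import ctrl
print(ctrl.close_job(), ctrl.get_obs()['t'])"
```

```text
the job is handed in; nothing more can be done
the job is handed in; nothing more can be done
```

The carrier door is shut and latched, and I handed the job in at about 17.5 s of the 54 s allowed. I swung the lever over to about 2 rad, let the loop drop beyond the keeper's lip, and pulled back until it hooked. It snapped over centre by itself, and I pressed it flat.

**Last checks**
- The lever is flat: it met the finger at z = 224.7, against 224.5 expected, and its tip measured X = -44.6, against -43.
- The keeper moved from X≈101 to 94, against 95 when latched, so the door is drawn in. The bar was hidden under the lip, so the network could not find it.
- After the arm withdrew, the lever stayed down with no force on the gripper. The crockery, cans, jar, cups and stirrers look unmoved in the pictures.

**What disagreed**
- The first carrier fit was about 6 mm off in y because I paired a picture with a later arm pose. I corrected it before touching anything.
- At the top of the swing the fingertip briefly pushed along the lever with about 23 N, which I eased off. That was the highest force I read, below the 60 N limit, but I only read forces at the end of each move.

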